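# Set the washed boards up to dry

## Task

First lift the ramekin off the dryer's grille and stand it in the shallow tray, and slide the dryer's flush vent plate fully open by pressing on it. Then draw every green board up out of the washing rack and stand it upright on its long edge on the grille, no board touching another. At the end everything stands by itself, the ramekin is still in the tray and the vent still open, and the other kitchen things have been left alone.

Things in the scene. Friction and masses are not known exactly. Their poses are not given: they have to be found in the camera images.
- dryer: Fixed low metal drying base, 230 x 250 mm (x, y) and 40 mm high; origin under its centre on the counter. Its x and y run along its sides. The near part (-x) of its flat top is the slotted grille, the far part (+x) holds the vent slide.
- grille (a point): Centre of the grille's flat top, 40 mm above the counter; the grille is 168 (x) x 250 (y) mm, axes as the dryer's. Boards stand here; its dark stripes are only drawn, the surface is flat.
- vent (a joint): Vent slide of the dryer: 0 = closed, 0.080 m = fully open, moving along the dryer's +y. Stays where it is left; about 1.5 N moves it. It starts closed or partly open.
- vent_top (a point): Centre of the top face of the vent slide, a flush dark ribbed plate 54 (x) x 84 (y) mm without handle, level with the dryer's top (40 mm above the counter). It is moved by pressing down on it (about 3 to 15 N) and dragging. Travels with the slide; axes as the dryer's.
- rack: Fixed wire washing rack, base 150 x 240 mm (x, y), origin under its centre on the counter. Five slots side by side along its y at -88, -44, 0, 44, 88 mm, each 17 mm wide between two wire hoops (5 mm wire) whose tops are 45 mm above the counter. Boards in it rest with their lower edge 10 mm above the counter, long side along the rack's x.
- tray: Fixed shallow square metal tray, 116 x 116 mm, walls 4 mm thick and 14 mm high, inner floor about 4 mm up; origin under its centre on the counter.
- ramekin_mid (a point): White round ramekin (small open pot), 62 mm across the rim and slightly narrower at the foot, 42 mm high, 120 g; this point is at its centre half-way up (21 mm above its foot), z up out of its mouth. At the start it stands on the grille.
- board0_mid (a point): Small green prep board, 130 (x, long) x 14 (y, thick) x 90 (z, high) mm, about 160 g; this point is its centre. All boards are alike. At the start it stands on a long edge in one of the rack's slots with its top edge 100 mm above the counter; may be absent.
- board1_mid (a point): Small green prep board, 130 (x, long) x 14 (y, thick) x 90 (z, high) mm, about 160 g; this point is its centre. All boards are alike. At the start it stands on a long edge in one of the rack's slots with its top edge 100 mm above the counter; may be absent.
- board2_mid (a point): Small green prep board, 130 (x, long) x 14 (y, thick) x 90 (z, high) mm, about 160 g; this point is its centre. All boards are alike. At the start it stands on a long edge in one of the rack's slots with its top edge 100 mm above the counter; may be absent.
- board3_mid (a point): Small green prep board, 130 (x, long) x 14 (y, thick) x 90 (z, high) mm, about 160 g; this point is its centre. All boards are alike. At the start it stands on a long edge in one of the rack's slots with its top edge 100 mm above the counter; may be absent.
- board4_mid (a point): Small green prep board, 130 (x, long) x 14 (y, thick) x 90 (z, high) mm, about 160 g; this point is its centre. All boards are alike. At the start it stands on a long edge in one of the rack's slots with its top edge 100 mm above the counter; may be absent.
- spice_jar: Amber spice jar, 48 mm across, 85 mm high; origin under its centre. Bystander.
- spatula: Spatula with a wooden handle lying on the counter. Bystander.
- spoon: Spoon with a wooden handle lying on the counter. Bystander.
- scale_weight: Small brass scale weight, 38 mm across, 40 mm high; origin under its centre. Bystander.
Not all that is in view belongs to the job. What is shaped like the part that bears board2_mid but brown is not meant.

How it is judged (in metres and radians):
On the way:
1. the ramekin stands in the tray and the vent is fully open while the boards are still in the rack (x of ramekin_mid in the frame of tray between -0.04 and 0.04 m and y of ramekin_mid in the frame of tray between -0.04 and 0.04 m and z of ramekin_mid in the frame of tray between 0.015 and 0.032 m and angle between ramekin_mid's own z axis and vertical below 0.15 rad and value of joint vent above 0.074 m and z of each of board0_mid, board1_mid, board2_mid, board3_mid, board4_mid in the frame of rack below 0.065 m and horizontal distance between each of board0_mid, board1_mid, board2_mid, board3_mid, board4_mid and rack below 0.12 m), for 0.2 s.
At the end, for the whole second after the job is handed in: Ramekin upright in the tray, centre within 40 mm of the tray centre along each side; vent open 74 mm or more; each board at rest on a long edge on the grille, upright within 0.1 rad, centre within 78 mm (x) and 120 mm (y) of the grille centre, touching no other board (x of ramekin_mid in the frame of tray between -0.04 and 0.04 m and y of ramekin_mid in the frame of tray between -0.04 and 0.04 m and z of ramekin_mid in the frame of tray between 0.015 and 0.032 m and angle between ramekin_mid's own z axis and vertical below 0.15 rad and value of joint vent above 0.074 m and contact force between ramekin and the fingers below 0.05 N and x of board0_mid in the frame of grille between -0.078 and 0.078 m and y of board0_mid in the frame of grille between -0.12 and 0.12 m and z of board0_mid in the frame of grille between 0.04 and 0.05 m and angle between each of board0_mid, board1_mid, board2_mid, board3_mid, board4_mid's own z axis and vertical below 0.1 rad and linear speed of each of board0, board1, board2, board3, board4 below 0.02 m/s and x of board1_mid in the frame of grille between -0.078 and 0.078 m and y of board1_mid in the frame of grille between -0.12 and 0.12 m and z of board1_mid in the frame of grille between 0.04 and 0.05 m and x of board2_mid in the frame of grille between -0.078 and 0.078 m and y of board2_mid in the frame of grille between -0.12 and 0.12 m and z of board2_mid in the frame of grille between 0.04 and 0.05 m and x of board3_mid in the frame of grille between -0.078 and 0.078 m and y of board3_mid in the frame of grille between -0.12 and 0.12 m and z of board3_mid in the frame of grille between 0.04 and 0.05 m and x of board4_mid in the frame of grille between -0.078 and 0.078 m and y of board4_mid in the frame of grille between -0.12 and 0.12 m and z of board4_mid in the frame of grille between 0.04 and 0.05 m and contact force between board0 and board1 below 0.02 N and contact force between each of board0, board1 and board2 below 0.02 N and contact force between each of board0, board1, board2 and board3 below 0.02 N and contact force between each of board0, board1, board2, board3 and board4 below 0.02 N).
It fails at once if one of the other kitchen things (jar, spatula, spoon, weight) is moved more than 30 mm (distance of any of spice_jar, spatula, spoon, scale_weight from where it was at the start of the episode above 0.03 m).
Of board0, board1, board2, board3, board4 only 3 to 5 are there at a start; the rules pass over those that are not, and their reading is None.
At some moment in a run one of ramekin may be knocked a few centimetres aside while the robot is not near it.
It also fails if it takes over 210 s, if anything falls off the work surface, if the arm or the gripper's body presses on something with over 40 N, if the wrist force passes 120 N, or if a joint passes its speed limit or range.

## Robot

A 6-joint arm with a two-finger parallel gripper is mounted at the origin on the work surface. World frame = base frame: x ahead of the robot, y to its left, z up, the work surface at z = 0. Lengths are in mm, angles in rad, forces in N, time in s.
With the tool pointing down it reaches from about 350 to 775 mm from the base axis. Payload 7.3 kg.
Tool frame: the origin (TCP) lies between the finger pads; the fingertips stand 22 mm ahead of it and the grasp point (between the pads) lies 3 mm ahead of it; z points along the fingers, x is the direction in which the jaws open and shut, and the axes are right-handed (so a half turn about z gives the same grasp; the last joint's range is limited). The gripper opens to 92 mm and grips with 3 to 60 N. Pads are 19 mm wide; open, the fingers measure 130 mm over their backs; the gripper's body (75 mm by 190 mm) begins 47 mm behind the grasp point.
Start: joints at [-1.469, 0.342, 1.524, -0, 1.275, -0.146], TCP at [128.789, -508.979, 215.041] pointing down, gripper open.
Joint ranges: [-2.53, 2.53], [-0.77, 2.02], [0.04, 2.7], [-1, 4.14], [0.28, 2.66], [-3.11, 3.11]. Speed limits (rad/s): [2.57, 2.57, 3.14, 3.14, 3.14, 3.14].

## Interface

Orientations are given as [roll, pitch, yaw] about the fixed x, y, z axes, in that order (R = Rz(yaw) Ry(pitch) Rx(roll)).
In Python, from plant import * gives the robot as it stands. The module is installed in compiled form; this text tells all that it offers.
- The arm moves only by the shell command python3 -m handwheel 'ROWS' [OPENING]. ROWS is a JSON object of lists of equal length, an entry for each row: "translation": the shift along the world's x, y, z in units of 15 cm (1.0 is 15 cm), a list of three; "twist": the turn about the world's z in units of 90 degrees (1.0 is 90 degrees). In form: {"translation": [[tx, ty, tz], ...], "twist": [twist, ...]}. A call has exactly 8 rows; each row shifts and turns the pose as measured when the row begins; what a row does not reach is not made up. A row lasts 1/8 s, in which the tool goes at most 62.5 mm and 10.7 degrees, less where a joint would pass 70% of its speed; a pose out of reach is approached as far as the arm can. A call with a number of a shift or a turn outside -1 to 1 is refused whole. A call with a gripper value outside its range is refused whole. OPENING is the closure in counts, from 0 (fully open) to 255 (shut), set as the call begins (- or left out, the last holds). The fingers move at their own pace and stop on an object; the grip force is fixed at half the most. Time passes only in rows, so rows that do not move let the fingers close, or fill a call up. It gives the time, the measured TCP pose, the force and the opening at its end, in the units of the state.
- get_obs(): the state, without advancing time (a new reading comes with each control period).
- capture(name): name is "scene" or "side" or "wrist"; returns a dict with "img" (384x512x3 uint8, red, green, blue), "vertical_fov" (degrees; the focal length in pixels is half the picture's height over the tangent of half this angle, whatever the lens; pixels are square), "cx", "cy" (the principal point, pixels), "world_from_camera" (4x4, takes a point from camera to world coordinates). Camera axes: x right, y up, looking along -z (the intrinsics and any distortion apply to the point x, -y, -z); pixel columns grow to the right and rows downward; lengths in mm; the calibration is good to about 2 mm. The wrist camera is an equidistant fisheye: a pixel r from the principal point sees the ray r / f radians off the axis. A picture is of the moment at which its call begins. There is no depth.
- close_job(): hands the job in, once; it reports no verdict.
Trained networks look in the newest picture that a camera, given by its name, has taken for a name from the list of things; names that differ only in an ending like _2 or _b are one class to them, and where a whole thing is asked for, a point or a joint stands for the part that bears it (a point fixed in the world has none). Each returns a list of dicts, best first, with "score" (0 to 1); they miss things now and then, are a little off and sometimes report something else, mostly with a low value. They report only what shows in the picture. A call takes as long as a camera call. They do not tell look-alikes from the thing itself.
- search_frame(camera, label): "position" ([x, y, z] in mm, in the coordinates of the camera as it stood for that picture, good to about 4 mm: the middle of the surface that is visible of it).
- spot_point(camera, label): "position" ([x, y, z] in mm, in the coordinates of the camera as it stood for that picture, good to about 4 mm: a listed point, or the origin of a listed thing).
The state is a dict: "time": time; "joint_positions": joint angles; "dq": joint speeds; "tau": joint torques, N m; "tool_pos": TCP position; "tcp_rot": TCP orientation; "contact_force": force on the tool from outside, world axes, zero at the start; "moment": the same for the moment, N m; "grip_width": finger opening in mm.
Only numpy, scipy, OpenCV 4.12 (cv2) and the standard library are available. Lean on these libraries where they do the work, as an engineer would, in place of code of your own. Each camera call takes 0.05 s, during which the arm holds its last target.

## Working session

There is one attempt and no reset: what is moved stays moved. The work goes in short steps, Python scripts to look and compute and a shell command to move; the robot and the scene stay as the last step left them, time stands still between calls to the robot, and variables do not carry over. Pictures are saved under pics/ and viewed, and the job is handed in when it is done.

```bash
mkdir -p pics
cat > h.py <<'E'
from plant import *
import numpy as np, cv2
def snap(n,fn):
    c=capture(n); cv2.imwrite('pics/'+fn+'.png',c['img'][:,:,::-1]); return c
def w(c,p):
    return (np.array(c['world_from_camera'])@np.r_[p,1])[:3]
def px(c,P,n):
    M=np.linalg.inv(np.array(c['world_from_camera'])); p=(M@np.r_[P,1])[:3]
    f=192/np.tan(np.radians(c['vertical_fov'])/2); x,y,z=p[0],-p[1],-p[2]
    if n=='wrist':
        r=np.hypot(x,y); t=np.arctan2(r,z); return c['cx']+f*t*x/r, c['cy']+f*t*y/r
    return c['cx']+f*x/z, c['cy']+f*y/z
def ray(c,u,v,zp):
    # scene/side only: intersection with z=zp
    f=192/np.tan(np.radians(c['vertical_fov'])/2)
    d=np.array([(u-c['cx'])/f,-(v-c['cy'])/f,-1]); M=np.array(c['world_from_camera'])
    d=M[:3,:3]@d; o=M[:3,3]; return o+d*(zp-o[2])/d[2]
E
python3 - <<'E'
from h import *
s=get_obs(); print({k:np.round(v,3).tolist() for k,v in s.items()})
L=['dryer','grille','vent_top','rack','tray','ramekin_mid','board0_mid','spice_jar','spatula','spoon','scale_weight']
for n in ['scene','side','wrist']:
    c=snap(n,n+'0'); print(n,c['vertical_fov'],c['cx'],c['cy'],np.round(c['world_from_camera'],3).tolist())
    for l in L:
        for r in spot_point(n,l):
            P=w(c,r['position']); print(l,round(r['score'],2),P.round(0),np.round(px(c,P,n)))
E
```

```text
{'time': 0.0, 'joint_positions': [-1.469, 0.343, 1.525, 0.0, 1.275, -0.146], 'dq': [-0.0, 0.0, 0.001, 0.0, -0.0, 0.001], 'tau': [-0.001, -43.125, -24.422, 0.072, 0.056, -0.0], 'tool_pos': [128.763, -508.533, 214.343], 'tcp_rot': [-3.141, 0.002, -1.323], 'contact_force': [0.238, 0.068, -0.472], 'moment': [-0.012, -0.021, -0.042], 'grip_width': 91.943}
scene 45.20916456463604 255.1180566332423 190.38366376594536 [[0.762, -0.529, 0.374, 974.376], [0.648, 0.614, -0.45, -550.811], [0.009, 0.585, 0.811, 994.513], [0.0, 0.0, 0.0, 1.0]]
dryer 0.95 [515. 256.   3.] [312. 136.]
grille 0.76 [484. 263.  38.] [306. 121.]
grille 0.45 [ 497. -242.   -2.] [184. 248.]
vent_top 0.68 [591. 208.  38.] [325. 150.]
rack 0.81 [ 501. -242.    1.] [186. 249.]
tray 0.58 [517.  -8.   1.] [253. 193.]
ramekin_mid 0.92 [467. 280.  61.] [305. 109.]
board0_mid 0.76 [ 510. -330.   59.] [157. 265.]
board0_mid 0.39 [ 498. -243.   -0.] [184. 248.]
board0_mid 0.38 [705. -69.   5.] [296. 248.]
spice_jar 0.67 [741.   1.   2.] [324. 238.]
spatula 0.91 [756. 200.  -0.] [372. 193.]
spoon 0.65 [382.  41.  -1.] [228. 157.]
spo
[... 305 characters left out ...]

grille 0.85 [484. 260.  40.] [201. 256.]
vent_top 0.57 [592. 209.  39.] [193. 228.]
vent_top 0.38 [ 505. -327.   53.] [333. 164.]
rack 0.77 [ 503. -242.   -2.] [317. 187.]
rack 0.45 [386.  34.  -2.] [288. 244.]
tray 0.87 [512. -10.  -1.] [267. 216.]
ramekin_mid 0.97 [463. 279.  55.] [199. 260.]
board0_mid 0.64 [ 508. -326.   53.] [332. 164.]
spice_jar 0.67 [748.  -4.  -4.] [218. 187.]
spatula 0.92 [758. 201.  -4.] [166. 212.]
spoon 0.74 [384.  36.  -2.] [288. 244.]
scale_weight 0.55 [708. -65.  -4.] [239. 185.]
wrist 65.70646984690485 256.12943868990726 193.37735456677618 [[0.246, 0.938, 0.244, 193.023], [-0.969, 0.238, 0.062, -492.856], [-0.0, -0.252, 0.968, 384.159], [0.0, 0.0, 0.0, 1.0]]
```

Run:
```python
import cv2
for n,(x,y,a,b) in {'scene':(90,60,330,240),'side':(120,100,280,210)}.items():
    i=cv2.imread(f'pics/{n}0.png')[y:y+b,x:x+a]; i=cv2.resize(i,None,fx=2.4,fy=2.4,interpolation=cv2.INTER_CUBIC); cv2.imwrite(f'pics/{n}0b.png',i)
```

```text
(no output)
```

View pics/scene0b.png

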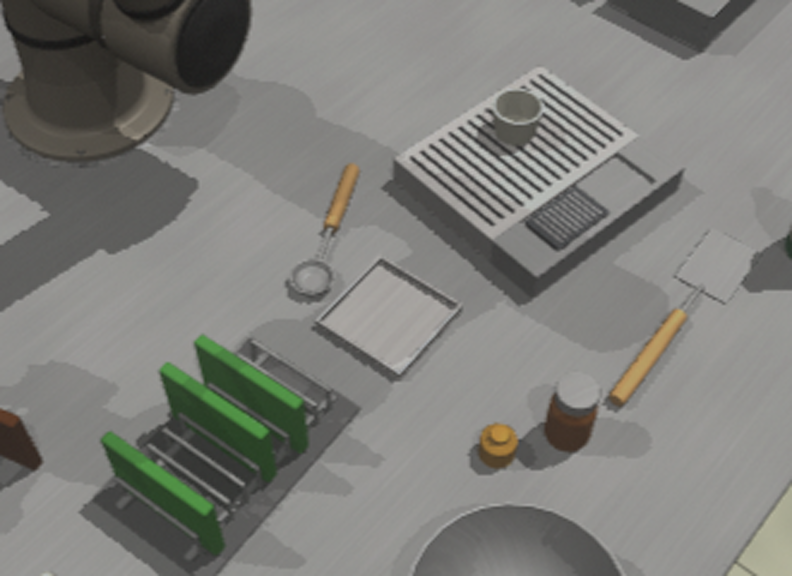

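View pics/side0b.png

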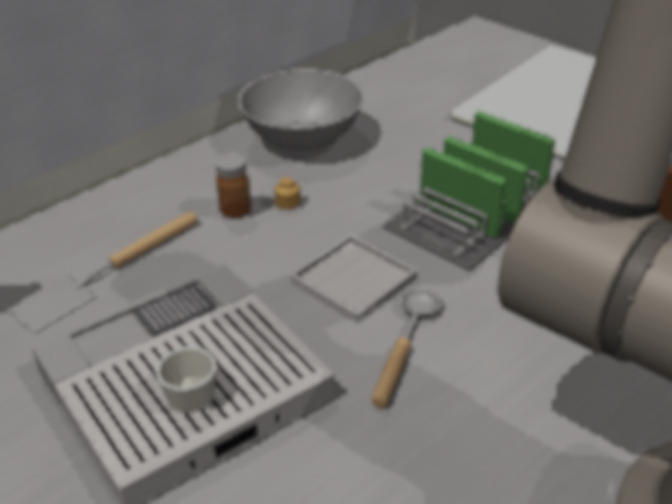

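View pics/wrist0.png

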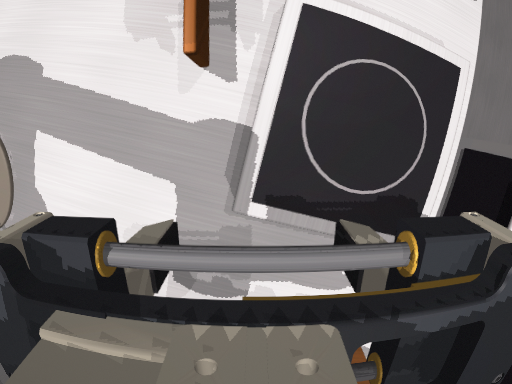

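Three green boards stand in the rack: in scene.png, around pixels (157,265), (180,235) and (195,223). The brown board at about (95,242) is the look-alike and stays where it is. The ramekin is at (305,109), and the vent plate is at its -y end. Next I'll work out the yaws from the corners.

Run:
```python
from h import *
import cv2
c=snap('scene','scene1'); d=snap('side','side1')
A=lambda x,y:(90+x/2.4,60+y/2.4); B=lambda x,y:(120+x/2.4,100+y/2.4)
for nm,pts,z,cc,T in [('dryer',[(395,163),(541,68),(684,172)],40,c,A),('dryer side',[(125,490),(330,375),(255,300),(38,352)],40,d,B),
 ('tray',[(316,320),(383,260),(462,308),(400,376)],14,c,A),('tray side',[(293,275),(352,240),(415,275),(358,315)],14,d,B),
 ('b top far/near',[(109,434),(217,527),(167,366),(270,448),(201,338),(302,419)],100,c,A),
 ('b side',[(478,116),(551,151),(447,142),(525,180),(424,152),(504,195)],100,d,B),('vent',[(528,213),(575,185),(607,210),(560,245)],40,c,A),('vent side',[(135,308),(198,284),(215,302),(150,333)],40,d,B)]:
    print(nm,[ray(cc,*T(*p),z)[:2].round(0).tolist() for p in pts])
for n,cc in (('scene',c),('side',d)):
    for l in ['board0_mid','ramekin_mid','vent_top']:
        for r in search_frame(n,l): print(n,l,round(r['score'],2),w(cc,r['position']).round(0))
```

```text
dryer [[392.0, 145.0], [425.0, 391.0], [658.0, 356.0]]
dryer side [[410.0, 394.0], [381.0, 156.0], [532.0, 135.0], [636.0, 362.0]]
tray [[462.0, -70.0], [463.0, 40.0], [572.0, 46.0], [578.0, -66.0]]
tray side [[560.0, 51.0], [559.0, -54.0], [450.0, -58.0], [448.0, 47.0]]
b top far/near [[450.0, -331.0], [593.0, -332.0], [435.0, -246.0], [573.0, -245.0], [436.0, -202.0], [574.0, -204.0]]
b side [[559.0, -312.0], [428.0, -303.0], [543.0, -224.0], [410.0, -220.0], [549.0, -182.0], [408.0, -174.0]]
vent [[557.0, 185.0], [573.0, 255.0], [622.0, 247.0], [612.0, 170.0]]
vent side [[622.0, 244.0], [604.0, 165.0], [563.0, 170.0], [573.0, 256.0]]
scene board0_mid 0.74 [ 521. -330.   92.]
scene ramekin_mid 0.67 [466. 287.  70.]
scene ramekin_mid 0.64 [594. 204.  37.]
scene vent_top 0.69 [593. 205.  42.]
side board0_mid 0.73 [ 494. -323.   72.]
side board0_mid 0.62 [ 460. -242.   82.]
side ramekin_mid 0.9 [471. 281.  60.]
side ramekin_mid 0.66 [ 485. -192.   65.]
side ramekin_mid 0.61 [513. -12.   3.]
side vent_top 0.73 [587. 212.  39.]
```

```bash
python3 -m handwheel '{"translation":[[0.24,0.3,0],[0.24,0.3,0],[0.24,0.3,0],[0.24,0.3,0],[0.24,0.3,0],[0.24,0.3,0],[0.24,0.3,0],[0.24,0.3,0]],"twist":[-0.03,-0.03,-0.03,-0.03,-0.03,-0.03,-0.03,-0.03]}' 0
```

```text
time: 3.2
tool_pos: [422.0, -140.9, 215.8]
tcp_rot: [-3.138, -0.004, -1.721]
contact_force: [0.1, -1.1, -0.1]
grip_width: 91.6
```

```bash
python3 -m handwheel '{"translation":[[0.035,0.35,0],[0.035,0.35,0],[0.035,0.35,0],[0.035,0.35,0],[0.035,0.35,0],[0.035,0.35,0],[0.035,0.35,0],[0.035,0.35,0]],"twist":[0,0,0,0,0,0,0,0]}'
python3 - <<'E'
from h import *
c=snap('wrist','w2'); s=get_obs(); print(s['tool_pos'],s['tcp_rot'])
for l in ['ramekin_mid','grille','vent_top','dryer']:
  for r in spot_point('wrist',l): P=w(c,r['position']);print(l,round(r['score'],2),P.round(0),np.round(px(c,P,'wrist')))
E
```

```text
time: 4.2
tool_pos: [466.4, 293.5, 216.9]
tcp_rot: [-3.132, -0.004, -1.721]
contact_force: [0.2, 0.9, -0.1]
grip_width: 91.8
[466.26056601 299.32994771 216.64421576] [-3.13239057e+00  6.65293015e-04 -1.71787702e+00]
ramekin_mid 0.76 [464. 280.  62.] [268. 179.]
ramekin_mid 0.49 [511. 252.  -5.] [281. 132.]
grille 0.85 [480. 259.  42.] [283. 160.]
vent_top 0.75 [592. 210.  40.] [310.  61.]
vent_top 0.65 [481. 259.  38.] [282. 159.]
dryer 0.94 [514. 253.  -4.] [281. 129.]
```

View pics/w2.png

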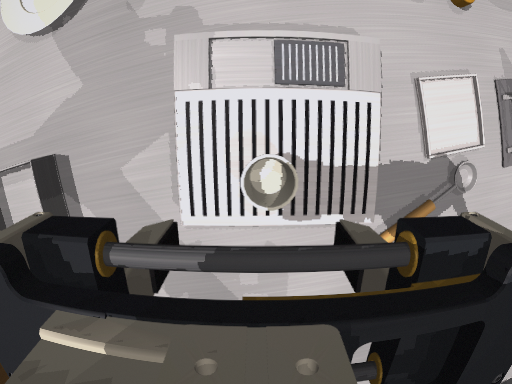

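The wrist view shows the ramekin at (268,180) on the grille and the vent plate at (310,61), at the -y end of its recess. I'm descending on the ramekin.

```bash
python3 -m handwheel '{"translation":[[-0.007,-0.13,0],[0,0,-0.2],[0,0,-0.2],[0,0,-0.2],[0,0,-0.15],[0,0,-0.1],[0,0,-0.05],[0,0,0]],"twist":[0,0,0,0,0,0,0,0]}'
```

```text
time: 5.45
tool_pos: [466.4, 253.9, 81.4]
tcp_rot: [-3.129, -0.006, -1.737]
contact_force: [0.1, -1.3, -0.1]
grip_width: 91.7
```

Run:
```python
from h import *
s=get_obs(); print(s['tool_pos'],s['tcp_rot'],s['contact_force'])
c=snap('wrist','w3');d=snap('side','s3')
for n,cc in(('wrist',c),('side',d)):
 for r in spot_point(n,'ramekin_mid'): P=w(cc,r['position']);print(n,round(r['score'],2),P.round(0))
i=cv2.imread('pics/s3.png')[180:380,100:330]; cv2.imwrite('pics/s3b.png',cv2.resize(i,None,fx=2.4,fy=2.4))
print(get_obs()['tool_pos'])
```

```text
[466.39286121 253.92846768  81.43762755] [-3.12907193 -0.00594445 -1.73665616] [ 0.09485469 -1.30273187 -0.0564546 ]
wrist 0.75 [463. 281.  62.]
side 0.6 [464. 280.  55.]
side 0.55 [482. 260.  38.]
[466.88263253 255.23092322  82.12671519]
```

View pics/w3.png

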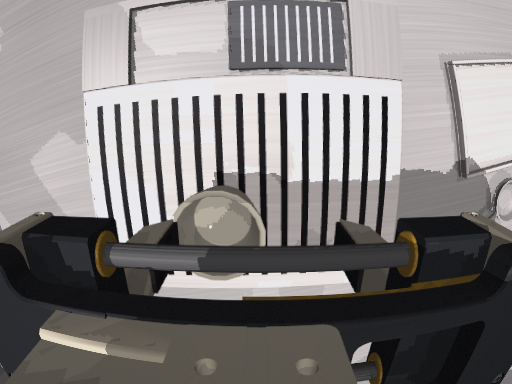

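View pics/s3b.png

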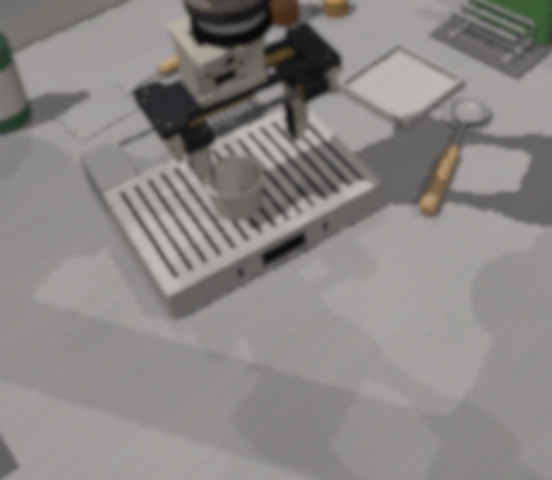

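```bash
python3 -m handwheel '{"translation":[[0,0.1,0],[0,0,0],[0,0,0],[0,0,0],[0,0,0],[0,0,0],[0,0,0],[0,0,0]],"twist":[0,0,0,0,0,0,0,0]}'
```

```text
time: 6.65
tool_pos: [467.1, 272.0, 82.9]
tcp_rot: [-3.126, -0.004, -1.734]
contact_force: [0.2, -0.2, -0.6]
grip_width: 92.1
```

Run:
```python
from h import *
c=snap('wrist','w4')
for r in spot_point('wrist','ramekin_mid'): P=w(c,r['position']);print(round(r['score'],2),P.round(0))
s=get_obs();print(s['tool_pos'],px(c,s['tool_pos'],'wrist'))
print(px(c,[465,280,82],'wrist'),px(c,[465,249,82],'wrist'),px(c,[465,311,82],'wrist'))
```

```text
0.87 [465. 280.  59.]
[467.0792331  271.986578    82.96053001] (np.float64(255.21025348143647), np.float64(228.86415619700168))
(np.float64(242.93776028017527), np.float64(233.38709289747095)) (np.float64(292.6834224604651), np.float64(225.5380464371916)) (np.float64(194.69975774701678), np.float64(240.30594826361798))
```

View pics/w4.png

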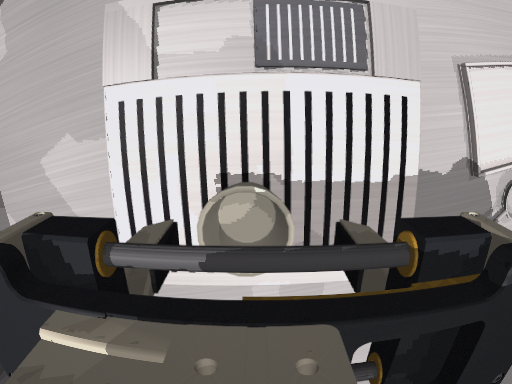

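The ramekin is unharmed, with its rim spanning 197 to 293, so its centre is at about y=279. I'll centre on it and then close.

```bash
python3 -m handwheel '{"translation":[[-0.01,0.045,0],[0,0,-0.03],[0,0,0],[0,0,0],[0,0,0],[0,0,0],[0,0,0],[0,0,0]],"twist":[0,0,0,0,0,0,0,0]}' 
python3 -m handwheel '{"translation":[[0,0,0],[0,0,0],[0,0,0],[0,0,0],[0,0,0],[0,0,0],[0,0,0],[0,0,0]],"twist":[0,0,0,0,0,0,0,0]}' 255
```

```text
time: 7.75
tool_pos: [465.5, 279.2, 78.1]
tcp_rot: [-3.126, -0.004, -1.734]
contact_force: [-0.6, -0.6, 0.4]
grip_width: 91.7
time: 8.75
tool_pos: [465.5, 279.2, 78.1]
tcp_rot: [-3.126, -0.004, -1.734]
contact_force: [0.2, -0.2, -0.3]
grip_width: 16.6
```

Run:
```python
from h import *
c=snap('wrist','w5');d=snap('side','s5')
for n,cc in(('wrist',c),('side',d)):
 for r in spot_point(n,'ramekin_mid'): P=w(cc,r['position']);print(n,round(r['score'],2),P.round(0))
i=cv2.imread('pics/s5.png')[180:330,100:330]; cv2.imwrite('pics/s5b.png',cv2.resize(i,None,fx=2.4,fy=2.4))
print(get_obs()['grip_width'])
```

```text
wrist 0.96 [466. 280.  61.]
side 0.96 [464. 278.  52.]
2.4665632261951194
```

View pics/w5.png

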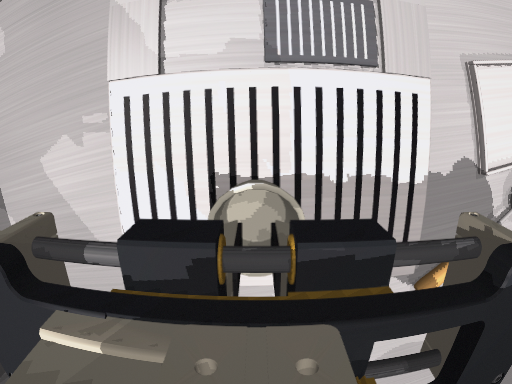

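View pics/s5b.png

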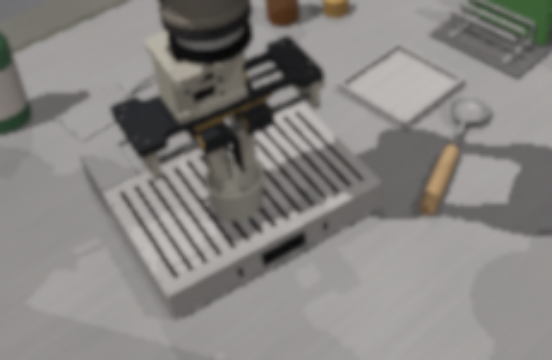

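Run:
```python
from h import *
c=snap('scene','c6');d=snap('side','s6')
s=get_obs();t=s['tool_pos'];print(t,s['contact_force'],s['grip_width'])
o=[]
for cc,n,f in((c,'scene','c6'),(d,'side','s6')):
    i=cv2.imread(f'pics/{f}.png')
    u,v=px(cc,t,n); print(n,u,v,px(cc,t-[0,0,22],n))
    x,y=int(u)-45,int(v)-50; k=i[y:y+95,x:x+90]; k=cv2.resize(k,None,fx=4.2,fy=4.2,interpolation=cv2.INTER_CUBIC)
    for P,col in((t,(0,0,255)),(t-[0,0,22],(255,0,0))):
        a,b=px(cc,P,n); cv2.circle(k,(int((a-x)*4.2),int((b-y)*4.2)),4,col,-1)
    o.append(k)
cv2.imwrite('pics/z6.png',np.hstack(o))
```

```text
[465.47932419 279.21945536  78.12755865] [ 0.84256736 -0.24647578  0.21114488] 0.26496032112241524
scene 305.3132613410528 104.78187472369464 (np.float64(304.57121519677554), np.float64(110.4167120961071))
side 197.02287362353505 253.3657397355054 (np.float64(198.10362435867006), np.float64(259.6417581960733))
```

View pics/z6.png

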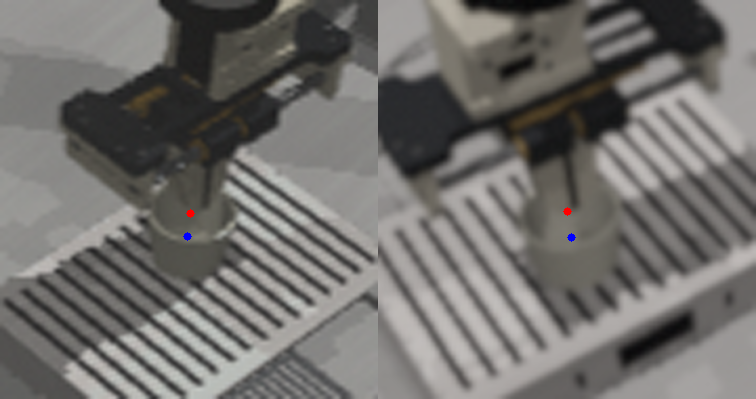

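The fingers closed just above the rim, so the tips seem to be higher than the stated 22 mm ahead of the TCP. The ramekin hasn't moved. I'll do the vent first, because touching the plate at its known 40 mm height also calibrates the tip height.

```bash
python3 -m handwheel '{"translation":[[0,0,0.2],[0,0,0.2],[0.21,-0.12,0],[0.21,-0.12,0],[0.21,-0.12,0],[0.2,-0.12,0],[0,0,0],[0,0,0]],"twist":[0,0,0,0,0,0,0,0]}' 
python3 -m handwheel '{"translation":[[0,0,0],[0,0,0],[0,0,0],[0,0,0],[0,0,0],[0,0,0],[0,0,0],[0,0,0]],"twist":[0,0,0,0,0,0,0,0]}'
```

```text
time: 10.05
tool_pos: [592.2, 205.3, 140.0]
tcp_rot: [-3.127, -0.004, -1.732]
contact_force: [-0.4, 0.4, 0.2]
grip_width: 0.2
time: 11.05
tool_pos: [590.1, 207.3, 140.4]
tcp_rot: [-3.127, -0.004, -1.73]
contact_force: [1.3, 0.5, 0.3]
grip_width: 0.1
```

Next I lower towards the plate. By the stated geometry, contact would come at TCP z=62.

```bash
python3 -m handwheel '{"translation":[[0,0,-0.15],[0,0,-0.12],[0,0,-0.08],[0,0,-0.02],[0,0,0],[0,0,0],[0,0,0],[0,0,0]],"twist":[0,0,0,0,0,0,0,0]}'
python3 - <<'E'
from h import *
c=snap('scene','c7');d=snap('side','s7')
s=get_obs();t=s['tool_pos'];print(t,s['contact_force'],s['grip_width'])
o=[]
for cc,n,f in((c,'scene','c7'),(d,'side','s7')):
    i=cv2.imread(f'pics/{f}.png')
    u,v=px(cc,t,n)
    x,y=int(u)-45,int(v)-50; k=i[y:y+95,x:x+90]; k=cv2.resize(k,None,fx=4.2,fy=4.2,interpolation=cv2.INTER_CUBIC)
    for P,col in((t,(0,0,255)),(t-[0,0,22],(255,0,0))):
        a,b=px(cc,P,n); cv2.circle(k,(int((a-x)*4.2),int((b-y)*4.2)),4,col,-1)
    o.append(k)
cv2.imwrite('pics/z7.png',np.hstack(o))
E
```

```text
time: 12.05
tool_pos: [591.8, 207.6, 85.9]
tcp_rot: [-3.123, -0.002, -1.73]
contact_force: [0.0, -0.8, -0.3]
grip_width: 0.2
[591.74667705 207.57564543  85.87027994] [0.09584002 1.04992748 0.12561589] 0.09599453157235874
```

View pics/z7.png

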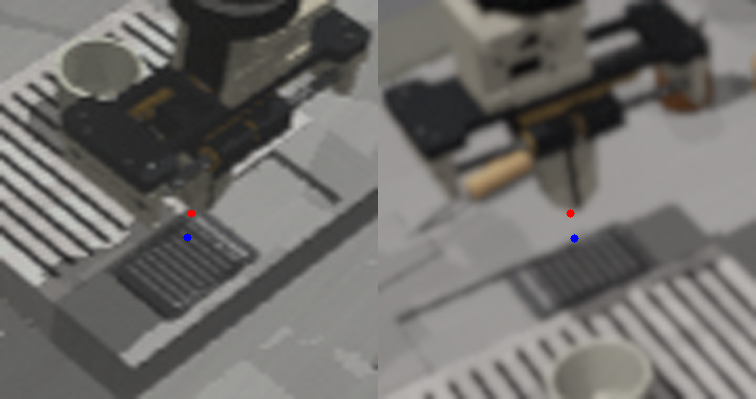

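```bash
python3 -m handwheel '{"translation":[[0,0,-0.12],[0,0,-0.08],[0,0,-0.05],[0,0,0],[0,0,0],[0,0,0],[0,0,0],[0,0,0]],"twist":[0,0,0,0,0,0,0,0]}'
```

```text
time: 13.15
tool_pos: [593.0, 207.9, 49.1]
tcp_rot: [-3.12, -0.001, -1.73]
contact_force: [0.3, -0.2, -0.4]
grip_width: 0.4
```

```bash
python3 -m handwheel '{"translation":[[0,0,-0.02],[0,0,-0.02],[0,0,0],[0,0,0],[0,0,0],[0,0,0],[0,0,0],[0,0,0]],"twist":[0,0,0,0,0,0,0,0]}'
python3 -m handwheel '{"translation":[[0,0,-0.013],[0,0,-0.013],[0,0,0],[0,0,0],[0,0,0],[0,0,0],[0,0,0],[0,0,0]],"twist":[0,0,0,0,0,0,0,0]}'
```

```text
time: 14.15
tool_pos: [593.1, 207.9, 42.8]
tcp_rot: [-3.119, -0.001, -1.73]
contact_force: [-0.4, 0.4, 0.2]
grip_width: 0.3
time: 15.15
tool_pos: [593.1, 207.9, 38.6]
tcp_rot: [-3.119, -0.001, -1.73]
contact_force: [0.5, 0.6, -1.8]
grip_width: 0.1
```

```bash
python3 -m handwheel '{"translation":[[0,0,-0.013],[0,0,0],[0,0,0],[0,0,0],[0,0,0],[0,0,0],[0,0,0],[0,0,0]],"twist":[0,0,0,0,0,0,0,0]}'
python3 -m handwheel '{"translation":[[0,0,-0.013],[0,0,0],[0,0,0],[0,0,0],[0,0,0],[0,0,0],[0,0,0],[0,0,0]],"twist":[0,0,0,0,0,0,0,0]}'
```

```text
time: 16.15
tool_pos: [593.1, 207.9, 36.5]
tcp_rot: [-3.119, -0.001, -1.73]
contact_force: [0.3, 0.5, -0.0]
grip_width: 0.3
time: 17.15
tool_pos: [593.1, 207.9, 34.5]
tcp_rot: [-3.119, -0.001, -1.73]
contact_force: [1.0, 0.3, -0.1]
grip_width: 0.2
```

```bash
python3 -m handwheel '{"translation":[[0,0,-0.013],[0,0,0],[0,0,0],[0,0,0],[0,0,0],[0,0,0],[0,0,0],[0,0,0]],"twist":[0,0,0,0,0,0,0,0]}'
python3 - <<'E'
from h import *
c=snap('scene','c8');d=snap('side','s8')
s=get_obs();t=s['tool_pos'];print(t,s['contact_force'],s['grip_width'])
o=[]
for cc,n,f in((c,'scene','c8'),(d,'side','s8')):
    i=cv2.imread(f'pics/{f}.png')
    u,v=px(cc,t,n)
    x,y=int(u)-45,int(v)-50; k=i[y:y+95,x:x+90]; k=cv2.resize(k,None,fx=4.2,fy=4.2,interpolation=cv2.INTER_CUBIC)
    for P,col in((t,(0,0,255)),(t-[0,0,22],(255,0,0))):
        a,b=px(cc,P,n); cv2.circle(k,(int((a-x)*4.2),int((b-y)*4.2)),4,col,-1)
    o.append(k)
cv2.imwrite('pics/z8.png',np.hstack(o))
E
```

```text
time: 18.15
tool_pos: [593.1, 207.9, 32.4]
tcp_rot: [-3.119, -0.001, -1.73]
contact_force: [-0.1, 0.8, 0.1]
grip_width: 0.3
[593.09049514 207.89023266  32.34853936] [ 0.05576427  0.41379273 -0.31842578] 0.5582910993016553
```

View pics/z8.png

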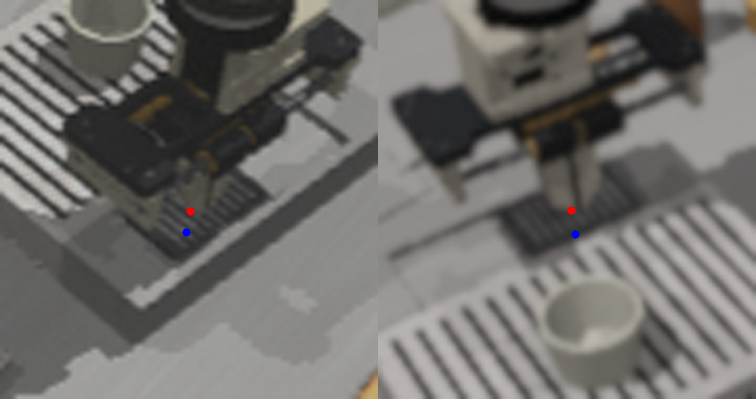

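```bash
python3 -m handwheel '{"translation":[[0,0,-0.01],[0,0,0],[0,0,0],[0,0,0],[0,0,0],[0,0,0],[0,0,0],[0,0,0]],"twist":[0,0,0,0,0,0,0,0]}'
python3 -m handwheel '{"translation":[[0,0,-0.01],[0,0,0],[0,0,0],[0,0,0],[0,0,0],[0,0,0],[0,0,0],[0,0,0]],"twist":[0,0,0,0,0,0,0,0]}'
python3 -m handwheel '{"translation":[[0,0,-0.01],[0,0,0],[0,0,0],[0,0,0],[0,0,0],[0,0,0],[0,0,0],[0,0,0]],"twist":[0,0,0,0,0,0,0,0]}'
```

```text
time: 19.25
tool_pos: [593.1, 207.9, 30.7]
tcp_rot: [-3.119, -0.001, -1.73]
contact_force: [0.5, -0.7, 0.3]
grip_width: 0.4
time: 20.25
tool_pos: [593.1, 207.9, 29.2]
tcp_rot: [-3.119, -0.001, -1.73]
contact_force: [0.9, -0.6, 0.5]
grip_width: 0.2
time: 21.25
tool_pos: [593.5, 208.0, 28.8]
tcp_rot: [-3.118, -0.0, -1.73]
contact_force: [-0.6, -0.6, 0.7]
grip_width: 0.1
```

```bash
python3 -m handwheel '{"translation":[[0,0,-0.013],[0,0,0],[0,0,0],[0,0,0],[0,0,0],[0,0,0],[0,0,0],[0,0,0]],"twist":[0,0,0,0,0,0,0,0]}'
python3 -m handwheel '{"translation":[[0,0,-0.013],[0,0,0],[0,0,0],[0,0,0],[0,0,0],[0,0,0],[0,0,0],[0,0,0]],"twist":[0,0,0,0,0,0,0,0]}'
```

```text
time: 22.25
tool_pos: [593.8, 208.2, 28.8]
tcp_rot: [-3.117, 0.0, -1.73]
contact_force: [-1.1, -0.2, 2.4]
grip_width: 0.6
time: 23.25
tool_pos: [593.9, 208.5, 28.7]
tcp_rot: [-3.116, 0.001, -1.729]
contact_force: [-1.0, -0.3, 3.1]
grip_width: 0.2
```

```bash
python3 -m handwheel '{"translation":[[0,0,-0.03],[0.009,0.066,-0.025],[0.009,0.066,-0.025],[0.009,0.066,-0.025],[0,0,0],[0,0,0],[0,0,0],[0,0,0]],"twist":[0,0,0,0,0,0,0,0]}'
python3 - <<'E'
from h import *
c=snap('side','s9')
for r in spot_point('side','vent_top'): print(r['score'],w(c,r['position']).round(0))
cv2.imwrite('pics/s9b.png',cv2.resize(cv2.imread('pics/s9.png')[180:320,110:300],None,fx=3,fy=3))
E
```

```text
time: 24.25
tool_pos: [598.9, 242.4, 28.7]
tcp_rot: [-3.109, 0.008, -1.729]
contact_force: [-2.2, 0.5, 5.2]
grip_width: 0.7
0.78 [596. 244.  40.]
```

View pics/s9b.png

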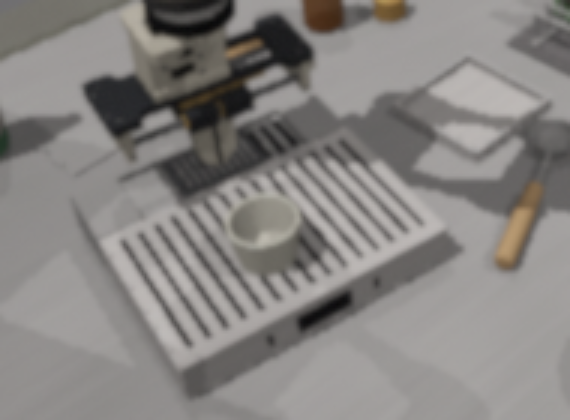

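The plate follows the finger, and its centre is now at y≈244. I'll keep dragging.

```bash
python3 -m handwheel '{"translation":[[0,0,-0.03],[0.009,0.066,-0.025],[0.009,0.066,-0.025],[0.009,0.066,-0.025],[0.009,0.066,-0.025],[0.004,0.03,-0.025],[0,0,-0.01],[0,0,0]],"twist":[0,0,0,0,0,0,0,0]}'
python3 - <<'E'
from h import *
for n in ('side','scene'):
  c=snap(n,n+'10')
  for r in spot_point(n,'vent_top'): print(n,r['score'],w(c,r['position']).round(0))
E
```

```text
time: 25.35
tool_pos: [606.9, 286.8, 29.1]
tcp_rot: [-3.097, 0.01, -1.728]
contact_force: [-0.5, -0.4, 0.2]
grip_width: 0.6
side 0.79 [601. 281.  39.]
side 0.38 [482. 259.  38.]
scene 0.8 [604. 284.  37.]
```

```bash
python3 -m handwheel '{"translation":[[0,0,-0.03],[0,0,-0.03],[0,0,-0.03],[0.004,0.03,-0.03],[0.004,0.03,-0.03],[0.004,0.03,-0.03],[0,0,0],[0,0,0]],"twist":[0,0,0,0,0,0,0,0]}'
```

```text
time: 26.55
tool_pos: [610.0, 289.8, 29.2]
tcp_rot: [-3.088, -0.003, -1.728]
contact_force: [-0.4, -0.2, 0.2]
grip_width: 0.5
```

```bash
python3 -m handwheel '{"translation":[[0,0,0.15],[0,0,0.3],[0,0,0.3],[-0.3,-0.1,0.1],[-0.3,-0.1,0],[-0.3,-0.1,0],[0,0,0],[0,0,0]],"twist":[0,0,0,0,0,0,0,0]}' 0
python3 - <<'E'
from h import *
for n in ('side','scene','wrist'):
  c=snap(n,n+'11')
  for l in('vent_top','ramekin_mid'):
    for r in spot_point(n,l): print(n,l,round(r['score'],2),w(c,r['position']).round(0))
s=get_obs();print(s['tool_pos'],s['tcp_rot'])
a=cv2.resize(cv2.imread('pics/side11.png')[170:310,110:250],(399,399));b=cv2.resize(cv2.imread('pics/scene11.png')[70:190,250:390],(399,342))
cv2.imwrite('pics/z11.png',np.hstack([a,cv2.copyMakeBorder(b,0,57,0,0,0)]))
E
```

```text
time: 27.55
tool_pos: [469.9, 243.1, 150.6]
tcp_rot: [-3.098, -0.008, -1.727]
contact_force: [1.6, 0.4, -0.3]
grip_width: 76.1
side vent_top 0.66 [603. 285.  37.]
side ramekin_mid 0.79 [465. 280.  54.]
scene vent_top 0.72 [602. 285.  42.]
scene vent_top 0.42 [ 491. -242.   57.]
scene ramekin_mid 0.78 [465. 282.  64.]
wrist vent_top 0.9 [600. 288.  39.]
wrist ramekin_mid 0.81 [465. 280.  60.]
[469.35532565 242.8475138  150.5500812 ] [-3.09854739 -0.00865045 -1.72752574]
```

View pics/z11.png

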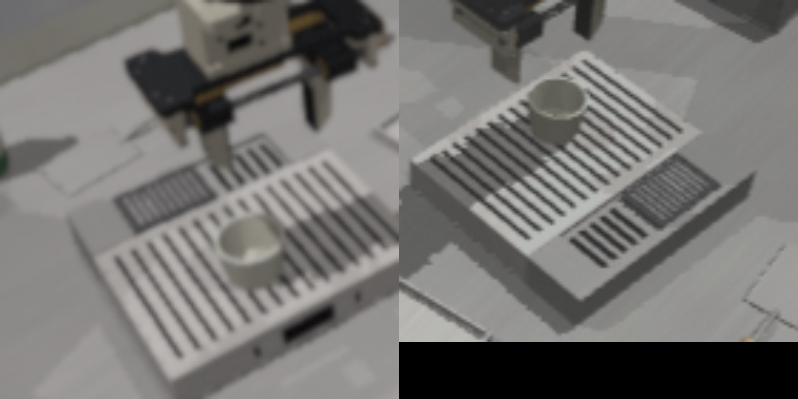

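View pics/wrist11.png

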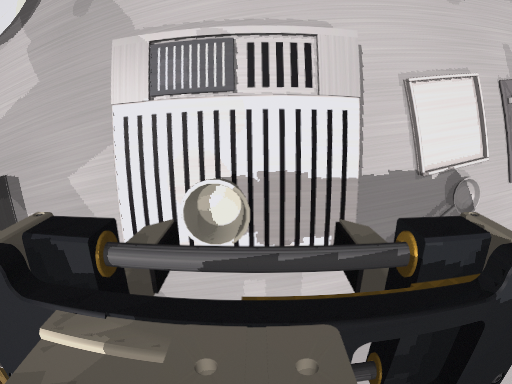

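The vent plate is at the far end of its recess: wrist pixels 151 to 236, against a recess edge at 148. Contact at the 40 mm height came at TCP z≈29, so the real tips are about 11 mm above the reported TCP. I'll use that for the ramekin.

```bash
python3 -m handwheel '{"translation":[[-0.015,0.12,0],[-0.015,0.12,0],[0,0,-0.1],[0,0,-0.1],[0,0,0],[0,0,0],[0,0,0],[0,0,0]],"twist":[0,0,0,0,0,0,0,0]}' 0
python3 - <<'E'
from h import *
c=snap('wrist','w12');print(get_obs()['tool_pos'])
for r in spot_point('wrist','ramekin_mid'): print(round(r['score'],2),w(c,r['position']).round(0))
E
```

```text
time: 29.0
tool_pos: [464.0, 282.5, 118.2]
tcp_rot: [-3.099, -0.009, -1.726]
contact_force: [0.6, -0.3, -0.4]
grip_width: 91.5
[464.02176794 282.51980898 118.25830134]
0.59 [467. 279.  58.]
```

View pics/w12.png

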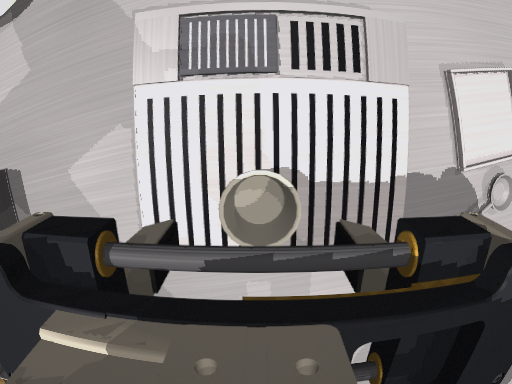

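```bash
python3 -m handwheel '{"translation":[[0.008,-0.01,-0.12],[0,0,-0.12],[0,0,-0.12],[0,0,-0.1],[0,0,-0.04],[0,0,0],[0,0,0],[0,0,0]],"twist":[0,0,0,0,0,0,0,0]}' 0
python3 -m handwheel '{"translation":[[0,0,0],[0,0,0],[0,0,0],[0,0,0],[0,0,0],[0,0,0],[0,0,0],[0,0,0]],"twist":[0,0,0,0,0,0,0,0]}' 255
```

```text
time: 30.1
tool_pos: [467.3, 281.7, 43.7]
tcp_rot: [-3.093, -0.005, -1.726]
contact_force: [0.1, -0.1, 1.0]
grip_width: 91.9
time: 31.1
tool_pos: [467.7, 281.8, 44.5]
tcp_rot: [-3.092, -0.005, -1.726]
contact_force: [-1.1, -0.4, 0.6]
grip_width: 59.9
```

Gripped, at 59.9 mm. I'm lifting it and carrying it to the tray.

```bash
python3 -m handwheel '{"translation":[[0,0,0.15],[0,0,0.25],[0,0,0.2],[0.09,-0.3,0],[0.09,-0.3,0],[0.09,-0.3,0],[0.05,-0.3,0],[0,0,0]],"twist":[0,0,0,0,0,0,0,0]}'
python3 -m handwheel '{"translation":[[0,-0.3,0],[0,-0.2,0],[0,-0.1,0],[0,0,0],[0,0,0],[0,0,0],[0,0,0],[0,0,0]],"twist":[0,0,0,0,0,0,0,0]}'
```

```text
time: 32.1
tool_pos: [515.4, 96.9, 136.2]
tcp_rot: [-3.093, -0.006, -1.723]
contact_force: [-0.2, 0.6, -1.1]
grip_width: 60.0
time: 33.1
tool_pos: [514.7, 11.1, 135.6]
tcp_rot: [-3.095, -0.003, -1.718]
contact_force: [0.5, 1.4, -0.8]
grip_width: 59.7
```

```bash
python3 -m handwheel '{"translation":[[0,-0.13,0],[0,0,-0.2],[0,0,-0.2],[0,0,-0.2],[0,0,-0.1],[0,0,-0.05],[0,0,0],[0,0,0]],"twist":[0,0,0,0,0,0,0,0]}'
python3 - <<'E'
from h import *
c=snap('scene','c13');d=snap('side','s13')
a=cv2.resize(c['img'][130:250,190:320,::-1],(396,366));b=cv2.resize(d['img'][150:270,205:335,::-1],(396,366))
cv2.imwrite('pics/z13.png',np.hstack([a,b])); s=get_obs();print(s['tool_pos'])
E
```

```text
time: 34.1
tool_pos: [516.6, -8.2, 21.7]
tcp_rot: [-3.09, -0.003, -1.717]
contact_force: [0.3, 0.2, -1.4]
grip_width: 59.6
[516.59240706  -8.29928048  21.78380744]
```

View pics/z13.png

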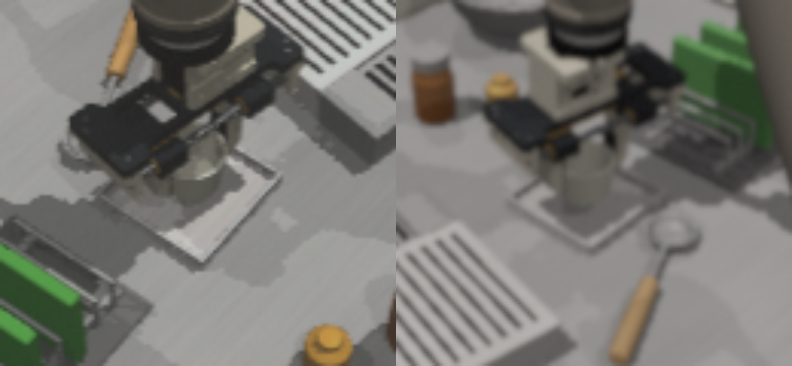

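```bash
python3 -m handwheel '{"translation":[[0,0,-0.025],[0,0,-0.025],[0,0,-0.015],[0,0,-0.01],[0,0,0],[0,0,0],[0,0,0],[0,0,0]],"twist":[0,0,0,0,0,0,0,0]}'
```

```text
time: 35.2
tool_pos: [517.1, -8.4, 10.6]
tcp_rot: [-3.088, -0.003, -1.717]
contact_force: [-0.0, -0.8, -1.3]
grip_width: 59.9
```

```bash
python3 -m handwheel '{"translation":[[0,0,-0.01],[0,0,-0.005],[0,0,0],[0,0,0],[0,0,0],[0,0,0],[0,0,0],[0,0,0]],"twist":[0,0,0,0,0,0,0,0]}'
```

```text
time: 36.2
tool_pos: [517.3, -8.4, 8.5]
tcp_rot: [-3.087, -0.003, -1.717]
contact_force: [0.1, 0.3, 1.0]
grip_width: 60.1
```

```bash
python3 -m handwheel '{"translation":[[0,0,0],[0,0,0],[0,0,0],[0,0,0],[0,0,0],[0,0,0.05],[0,0,0.1],[0,0,0.2]],"twist":[0,0,0,0,0,0,0,0]}' 30
python3 -m handwheel '{"translation":[[0,0,0.3],[0,0,0.3],[0,0,0.2],[-0.15,-0.3,0],[-0.15,-0.2,0],[-0.15,-0.2,0],[0,0,0],[0,0,0]],"twist":[0,0,0,0,0,0,0,0]}'
python3 - <<'E'
from h import *
for n in ('side','scene','wrist'):
  c=snap(n,n+'14')
  for l in('tray','vent_top','ramekin_mid','rack','board0_mid'):
    for r in spot_point(n,l): print(n,l,round(r['score'],2),w(c,r['position']).round(0))
s=get_obs();print(s['tool_pos'],s['tcp_rot'])
E
```

```text
time: 37.2
tool_pos: [516.2, -8.3, 62.1]
tcp_rot: [-3.091, -0.003, -1.717]
contact_force: [0.6, -0.2, -0.4]
grip_width: 80.8
time: 38.2
tool_pos: [448.7, -115.5, 198.6]
tcp_rot: [-3.073, -0.006, -1.715]
contact_force: [-0.1, -0.2, 0.4]
grip_width: 81.3
side tray 0.55 [516. -13.   0.]
side vent_top 0.75 [602. 282.  39.]
side ramekin_mid 0.78 [489.  18.  20.]
side rack 0.78 [ 502. -240.   -2.]
side board0_mid 0.77 [ 506. -327.   52.]
scene tray 0.9 [518. -10.   2.]
scene vent_top 0.95 [604. 285.  40.]
scene vent_top 0.16 [704. -66.   6.]
scene ramekin_mid 0.61 [488.  21.  24.]
scene rack 0.95 [ 498. -241.   -1.]
scene board0_mid 0.74 [ 513. -332.   58.]
scene board0_mid 0.25 [ 493. -243.   60.]
wrist tray 0.9 [515.  -9.  -1.]
wrist ramekin_mid 0.82 [487.  16.  25.]
wrist rack 0.76 [ 501. -243.   -0.]
wrist board0_mid 0.91 [ 508. -331.   48.]
[ 448.36764808 -115.68507192  197.69703964] [-3.07457386 -0.00574532 -1.71465557]
```

View pics/wrist14.png

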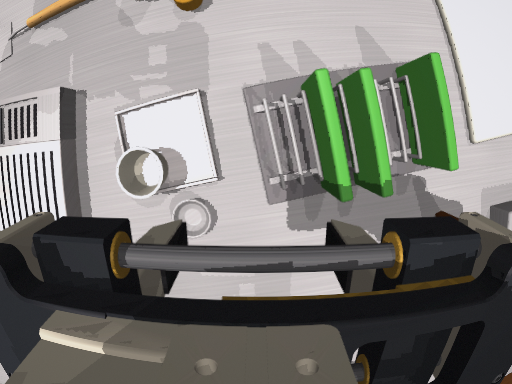

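View pics/scene14.png

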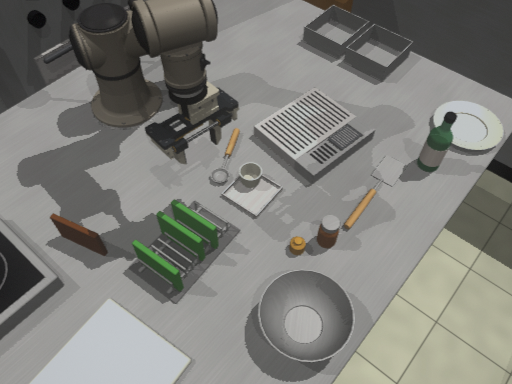

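Run:
```python
import cv2,numpy as np
a=cv2.imread('pics/scene14.png')[145:225,205:295];b=cv2.imread('pics/side14.png')[160:240,225:315];c=cv2.imread('pics/wrist14.png')[80:240,100:240]
cv2.imwrite('pics/z14.png',np.hstack([cv2.resize(x,(266,266),interpolation=cv2.INTER_CUBIC) for x in(a,b,c)]))
```

```text
(no output)
```

View pics/z14.png

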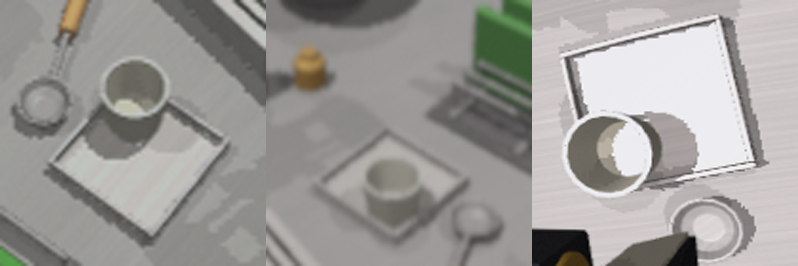

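The ramekin was knocked into the tray's near-left corner, at about (488,18), or (-28,+27) from the tray's centre. It's on the tray floor, upright and within the ±40 mm band. Next I'll measure the yaw of the rack and boards with projected outlines.

```bash
cat >> h.py <<'E'
def wray(c,u,v,zp):
    f=192/np.tan(np.radians(c['vertical_fov'])/2); x,y=u-c['cx'],v-c['cy']; r=np.hypot(x,y); t=r/f
    d=np.array([np.sin(t)*x/r,-np.sin(t)*y/r,-np.cos(t)]); M=np.array(c['world_from_camera']); d=M[:3,:3]@d; o=M[:3,3]
    return o+d*(zp-o[2])/d[2]
def mask(img):
    h=cv2.cvtColor(img,cv2.COLOR_RGB2HSV); return cv2.inRange(h,(45,110,40),(75,255,255))
E
python3 - <<'E'
from h import *
c=capture('wrist'); i=c['img'][:,:,::-1]
cv2.imwrite('pics/w15.png',cv2.resize(i[40:215,230:470],None,fx=3.2,fy=3.2,interpolation=cv2.INTER_CUBIC))
E
```

```text
(no output)
```

View pics/w15.png

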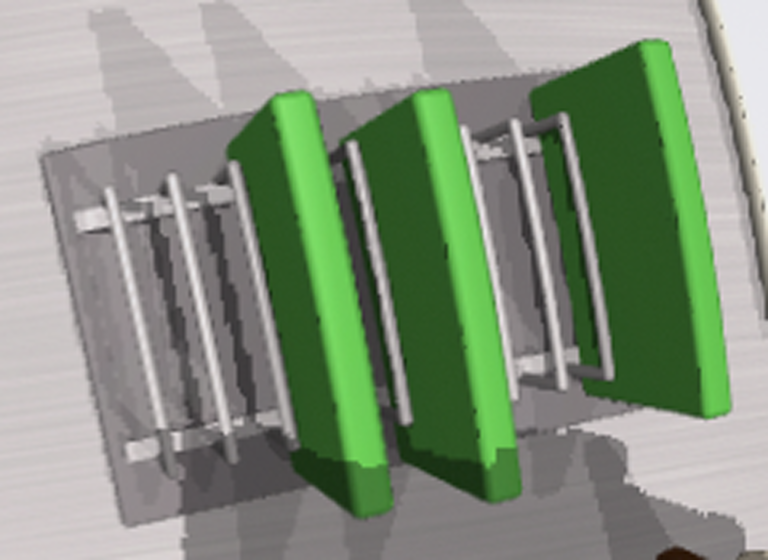

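Run:
```python
from h import *
c=capture('wrist')
for q in ([(272,97),(312,97),(358,513),(390,510)],[(415,94),(450,94),(488,500),(520,495)],[(640,44),(668,47),(702,415),(730,410)]):
    P=[wray(c,230+x/3.2,40+y/3.2,100)[:2] for x,y in q]
    f=(P[0]+P[1])/2;n=(P[2]+P[3])/2; d=f-n
    print(np.round(P,0).tolist(),'mid',((f+n)/2).round(1),'len',np.hypot(*d).round(1),'yaw deg',np.degrees(np.arctan2(d[1],d[0])).round(2))
```

```text
[[558.0, -187.0], [557.0, -199.0], [433.0, -198.0], [432.0, -208.0]] mid [ 495.1 -198.1] len 125.2 yaw deg 4.33
[[556.0, -232.0], [556.0, -243.0], [431.0, -241.0], [431.0, -252.0]] mid [ 493.2 -242. ] len 125.5 yaw deg 4.18
[[572.0, -317.0], [571.0, -329.0], [447.0, -326.0], [448.0, -339.0]] mid [ 509.6 -328. ] len 124.5 yaw deg 4.24
```

Rack yaw is about +4.2°. The boards' top centres are A (495,-198), B (493,-242) and C (510,-329). I'll hover over A with the jaws narrowed.

```bash
python3 -m handwheel '{"translation":[[0.1,-0.19,0],[0.1,-0.18,0],[0.11,-0.18,0],[0,0,0],[0,0,-0.15],[0,0,-0.15],[0,0,0],[0,0,0]],"twist":[0.05,0.05,0.04,0,0,0,0,0]}' 186
python3 - <<'E'
from h import *
c=snap('wrist','w16');s=get_obs();print(s['tool_pos'],s['tcp_rot'],s['grip_width'])
t=s['tool_pos']; print(px(c,t,'wrist'),px(c,t+[0,0,20],'wrist'))
E
```

```text
time: 40.2
tool_pos: [495.3, -198.6, 152.8]
tcp_rot: [-3.074, -0.005, -1.489]
contact_force: [0.0, 0.5, 0.8]
grip_width: 24.8
[ 495.22740458 -198.55877734  152.75697642] [-3.07393825 -0.00513974 -1.48871903] 24.862654833562573
(np.float64(255.62070066428808), np.float64(228.66790818521588)) (np.float64(255.73599753580856), np.float64(239.66248192849025))
```

View pics/w16.png

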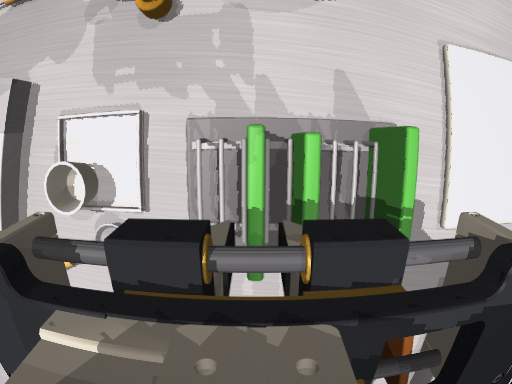

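Board A is centred between the fingers at column 257. Descending and gripping.

```bash
python3 -m handwheel '{"translation":[[0,0,-0.15],[0,0,-0.15],[0,0,-0.12],[0,0,-0.1],[0,0,-0.06],[0,0,-0.03],[0,0,0],[0,0,0]],"twist":[0,0,0,0,0,0,0,0]}'
python3 -m handwheel '{"translation":[[0,0,0],[0,0,0],[0,0,0],[0,0,0],[0,0,0],[0,0,0],[0,0,0],[0,0,0]],"twist":[0,0,0,0,0,0,0,0]}' 255
```

```text
time: 41.25
tool_pos: [498.9, -199.9, 64.8]
tcp_rot: [-3.064, -0.012, -1.489]
contact_force: [-0.7, -0.0, 1.3]
grip_width: 24.8
time: 42.25
tool_pos: [499.0, -199.5, 65.3]
tcp_rot: [-3.063, -0.012, -1.489]
contact_force: [-0.1, 1.4, -1.7]
grip_width: 14.0
```

Gripped at 14.0 mm. I'm lifting it, carrying it to the +y end of the grille and turning it to match the dryer.

```bash
python3 -m handwheel '{"translation":[[0,0,0.1],[0,0,0.2],[0,0,0.3],[0,0,0.3],[0,0.2,0],[0,0.33,0],[0,0.33,0],[0,0.33,0]],"twist":[0,0,0,0,-0.035,-0.035,-0.035,-0.035]}'
python3 -m handwheel '{"translation":[[0,0.33,0],[0,0.33,0],[0,0.33,0],[0,0.33,0],[0,0.33,0],[0,0.3,0],[0,0.2,0],[0,0,0]],"twist":[0,0,0,0,0,0,0,0]}'
```

```text
time: 43.25
tool_pos: [498.3, -20.9, 212.2]
tcp_rot: [-3.056, -0.016, -1.723]
contact_force: [1.0, 0.6, -0.3]
grip_width: 13.6
time: 44.25
tool_pos: [496.5, 314.6, 221.2]
tcp_rot: [-3.046, -0.014, -1.72]
contact_force: [0.1, -0.3, -2.8]
grip_width: 13.6
```

Run:
```python
from h import *
c=snap('wrist','w17');s=get_obs();print(s['tool_pos'],s['tcp_rot'],s['grip_width'])
for l in('grille','dryer','vent_top'):
    for r in spot_point('wrist',l): print(l,round(r['score'],2),w(c,r['position']).round(0))
```

```text
[496.68983015 313.44233325 221.2151299 ] [-3.04599194 -0.01466373 -1.72151914] 14.222815209873394
grille 0.69 [514. -10.  -2.]
grille 0.67 [480. 256.  40.]
grille 0.58 [597. 285.  39.]
dryer 0.96 [511. 256.  -1.]
dryer 0.16 [514.  -5.  -1.]
vent_top 0.75 [601. 284.  39.]
vent_top 0.38 [705. -63.  -3.]
```

View pics/w17.png

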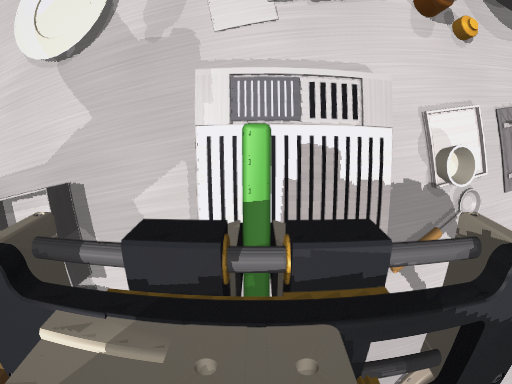

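```bash
python3 -m handwheel '{"translation":[[0,0.12,0],[0,0,0],[0,0,-0.2],[0,0,-0.2],[0,0,-0.2],[0,0,-0.1],[0,0,-0.05],[0,0,0]],"twist":[0,0,0,0,0,0,0,0]}'
```

```text
time: 45.45
tool_pos: [499.3, 328.9, 107.9]
tcp_rot: [-3.042, -0.013, -1.728]
contact_force: [-0.3, 0.3, -2.1]
grip_width: 13.9
```

```bash
python3 -m handwheel '{"translation":[[-0.01,0,-0.03],[0,0,-0.02],[0,0,-0.01],[0,0,0],[0,0,0],[0,0,0],[0,0,0],[0,0,0]],"twist":[0,0,0,0,0,0,0,0]}'
```

```text
time: 46.45
tool_pos: [499.2, 329.7, 101.2]
tcp_rot: [-3.038, -0.01, -1.728]
contact_force: [0.3, -0.5, -1.7]
grip_width: 13.8
```

```bash
python3 -m handwheel '{"translation":[[0,0,-0.013],[0,0,-0.008],[0,0,-0.006],[0,0,0],[0,0,0],[0,0,0],[0,0,0],[0,0,0]],"twist":[0,0,0,0,0,0,0,0]}'
```

```text
time: 47.45
tool_pos: [499.2, 329.7, 96.9]
tcp_rot: [-3.038, -0.01, -1.728]
contact_force: [0.3, -0.0, -1.5]
grip_width: 13.7
```

```bash
python3 -m handwheel '{"translation":[[0,0,-0.007],[0,0,-0.007],[0,0,0],[0,0,0],[0,0,0],[0,0,0],[0,0,0],[0,0,0]],"twist":[0,0,0,0,0,0,0,0]}'
```

```text
time: 48.45
tool_pos: [500.2, 329.9, 96.2]
tcp_rot: [-3.036, -0.009, -1.728]
contact_force: [-0.5, -0.6, 2.6]
grip_width: 13.8
```

Contact: the force went from -1.5 to +2.6 N. I'm releasing, rising and moving back towards the rack.

```bash
python3 -m handwheel '{"translation":[[0,0,0],[0,0,0],[0,0,0],[0,0,0.03],[0,0,0.1],[0,0,0.2],[0,0,0.3],[0,0,0]],"twist":[0,0,0,0,0,0,0,0]}' 150
python3 -m handwheel '{"translation":[[0,-0.35,0],[0,-0.35,0],[0,-0.35,0],[0,-0.35,0],[0,-0.35,0],[0,-0.35,0],[0,-0.35,0],[0,-0.35,0]],"twist":[0.035,0.035,0.035,0.035,0,0,0,0]}' 186
python3 - <<'E'
from h import *
for n in ('side','scene'):
  c=snap(n,n+'18')
  for l in('ramekin_mid','board0_mid'):
    for r in spot_point(n,l): print(n,l,round(r['score'],2),w(c,r['position']).round(0))
a=cv2.resize(cv2.imread('pics/side18.png')[130:330,110:310],(399,399));b=cv2.resize(cv2.imread('pics/scene18.png')[60:200,220:380],(456,399))[:,:399]
cv2.imwrite('pics/z18.png',np.hstack([a,b]))
E
```

```text
time: 49.45
tool_pos: [500.1, 330.2, 196.4]
tcp_rot: [-3.034, -0.007, -1.728]
contact_force: [0.5, -0.8, -0.7]
grip_width: 37.8
time: 50.45
tool_pos: [496.7, -98.5, 197.4]
tcp_rot: [-3.032, -0.006, -1.493]
contact_force: [1.5, 0.6, 0.1]
grip_width: 24.7
side ramekin_mid 0.76 [485.  18.  18.]
side board0_mid 0.57 [ 506. -327.   52.]
scene board0_mid 0.61 [ 509. -329.   59.]
scene board0_mid 0.21 [746.   1.   3.]
```

View pics/z18.png

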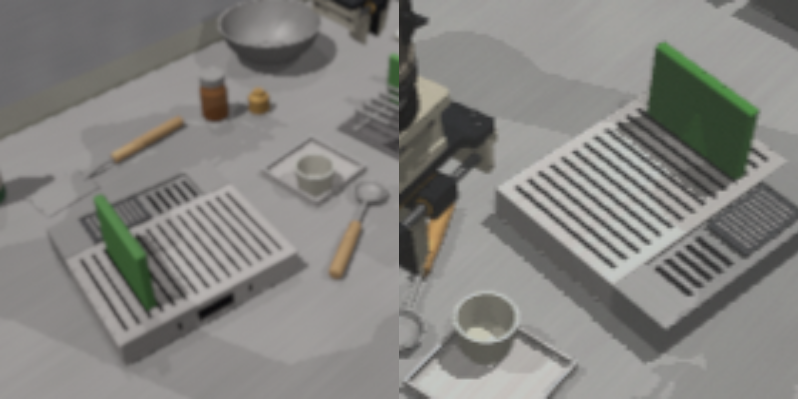

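Board A stands on its edge on the grille, clear of both ends. On to board B.

```bash
python3 -m handwheel '{"translation":[[-0.01,-0.3,0],[-0.01,-0.3,0],[0,-0.25,0],[0,-0.08,0],[0,0,0],[0,0,-0.15],[0,0,-0.15],[0,0,0]],"twist":[0,0,0,0,0,0,0,0]}'
python3 - <<'E'
from h import *
c=snap('wrist','w19');s=get_obs();print(s['tool_pos'],s['tcp_rot'],s['grip_width'])
E
```

```text
time: 51.75
tool_pos: [496.2, -224.1, 152.0]
tcp_rot: [-3.032, -0.002, -1.473]
contact_force: [-0.4, -0.1, -0.2]
grip_width: 24.6
[ 496.87332001 -224.54845156  153.12464661] [-3.03053712 -0.00360579 -1.47271919] 25.15582082790435
```

View pics/w19.png

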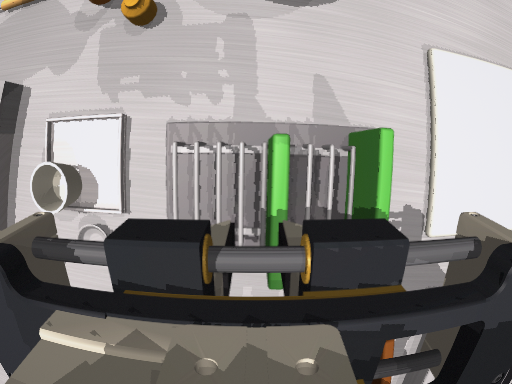

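```bash
python3 -m handwheel '{"translation":[[-0.01,-0.11,0],[0,0,0],[0,0,0],[0,0,0],[0,0,0],[0,0,0],[0,0,0],[0,0,0]],"twist":[-0.015,0,0,0,0,0,0,0]}'
python3 - <<'E'
from h import *
c=snap('wrist','w20');s=get_obs();print(s['tool_pos'],s['tcp_rot'],s['grip_width'])
m=mask(c['img']);print([ (r,np.round(np.nonzero(m[r,200:330])[0][[0,-1]]+200)) for r in (140,170,200)])
E
```

```text
time: 52.8
tool_pos: [496.7, -242.1, 156.2]
tcp_rot: [-3.027, -0.007, -1.497]
contact_force: [-0.3, -0.2, 0.4]
grip_width: 24.6
[ 496.63818734 -242.05529875  156.20099301] [-3.02677836 -0.0065178  -1.49700983] 24.91684037166443
[(140, array([248, 264])), (170, array([248, 264])), (200, array([248, 264]))]
```

```bash
python3 -m handwheel '{"translation":[[-0.01,0,-0.15],[0,0,-0.15],[0,0,-0.12],[0,0,-0.1],[0,0,-0.06],[0,0,-0.03],[0,0,0],[0,0,0]],"twist":[0,0,0,0,0,0,0,0]}'
python3 -m handwheel '{"translation":[[0,0,0],[0,0,0],[0,0,0],[0,0,0],[0,0,0],[0,0,0],[0,0,0],[0,0,0]],"twist":[0,0,0,0,0,0,0,0]}' 255
```

```text
time: 53.85
tool_pos: [496.2, -242.8, 63.4]
tcp_rot: [-3.024, -0.009, -1.497]
contact_force: [0.2, 0.4, -0.0]
grip_width: 24.7
time: 54.85
tool_pos: [496.4, -242.9, 64.1]
tcp_rot: [-3.023, -0.01, -1.497]
contact_force: [0.0, -0.1, -0.7]
grip_width: 14.0
```

```bash
python3 -m handwheel '{"translation":[[0,0,0.1],[0,0,0.2],[0,0,0.3],[0,0,0.3],[0,0.2,0],[0,0.33,0],[0,0.33,0],[0,0.33,0]],"twist":[0,0,0,0,-0.035,-0.035,-0.035,-0.03]}'
python3 -m handwheel '{"translation":[[0,0.33,0],[0,0.33,0],[0,0.33,0],[0,0.33,0],[-0.03,0.33,0],[-0.03,0.2,0],[0,0.05,0],[0,0,0]],"twist":[0,0,0,0,0,0,0,0]}'
```

```text
time: 55.85
tool_pos: [496.0, -63.2, 211.3]
tcp_rot: [-3.015, -0.012, -1.723]
contact_force: [0.5, 1.1, -1.5]
grip_width: 14.0
time: 56.85
tool_pos: [485.2, 233.9, 220.2]
tcp_rot: [-3.005, -0.01, -1.721]
contact_force: [0.1, 0.0, -2.1]
grip_width: 13.9
```

```bash
python3 -m handwheel '{"translation":[[0,0.13,0],[0,0,0],[0,0,-0.2],[0,0,-0.2],[0,0,-0.2],[0,0,-0.1],[0,0,-0.05],[0,0,0]],"twist":[0,0,0,0,0,0,0,0]}'
python3 -m handwheel '{"translation":[[0,0,-0.02],[0,0,-0.01],[0,0,0],[0,0,0],[0,0,0],[0,0,0],[0,0,0],[0,0,0]],"twist":[0,0,0,0,0,0,0,0]}'
```

```text
time: 57.85
tool_pos: [487.6, 250.0, 106.1]
tcp_rot: [-3.002, -0.01, -1.728]
contact_force: [0.5, -0.4, -1.1]
grip_width: 13.5
time: 58.85
tool_pos: [489.0, 250.4, 103.7]
tcp_rot: [-2.999, -0.008, -1.728]
contact_force: [-0.4, -0.5, -1.2]
grip_width: 13.5
```

```bash
python3 -m handwheel '{"translation":[[0,0,-0.02],[0,0,-0.015],[0,0,-0.01],[0,0,0],[0,0,0],[0,0,0],[0,0,0],[0,0,0]],"twist":[0,0,0,0,0,0,0,0]}'
python3 -m handwheel '{"translation":[[0,0,-0.01],[0,0,-0.007],[0,0,0],[0,0,0],[0,0,0],[0,0,0],[0,0,0],[0,0,0]],"twist":[0,0,0,0,0,0,0,0]}'
```

```text
time: 59.85
tool_pos: [489.0, 250.4, 96.4]
tcp_rot: [-2.999, -0.008, -1.728]
contact_force: [0.1, -0.9, -1.8]
grip_width: 14.0
time: 60.85
tool_pos: [490.0, 250.6, 95.0]
tcp_rot: [-2.996, -0.007, -1.728]
contact_force: [0.7, -0.6, 2.2]
grip_width: 13.6
```

Contact. Releasing, going back for C, and checking.

```bash
python3 -m handwheel '{"translation":[[0,0,0],[0,0,0],[0,0,0],[0,0,0.03],[0,0,0.1],[0,0,0.2],[0,0,0.3],[0,0,0]],"twist":[0,0,0,0,0,0,0,0]}' 150
python3 -m handwheel '{"translation":[[0.02,-0.35,0],[0.02,-0.35,0],[0.02,-0.35,0],[0.02,-0.35,0],[0.02,-0.35,0],[0.02,-0.35,0],[0.02,-0.35,0],[0,-0.35,0]],"twist":[0.035,0.035,0.035,0.035,0,0,0,0]}' 150
python3 - <<'E'
from h import *
for n in ('side','scene'):
  c=snap(n,n+'21')
  for l in('ramekin_mid','board0_mid'):
    for r in spot_point(n,l): print(n,l,round(r['score'],2),w(c,r['position']).round(0))
a=cv2.resize(cv2.imread('pics/side21.png')[130:330,110:310],(399,399));b=cv2.resize(cv2.imread('pics/scene21.png')[60:200,220:380],(456,399))[:,:399]
cv2.imwrite('pics/z21.png',np.hstack([a,b]))
E
```

```text
time: 61.85
tool_pos: [489.9, 250.8, 195.3]
tcp_rot: [-2.995, -0.006, -1.728]
contact_force: [0.5, -0.5, -0.3]
grip_width: 37.7
time: 62.85
tool_pos: [508.3, -177.7, 196.6]
tcp_rot: [-2.992, -0.004, -1.492]
contact_force: [0.8, -0.5, -1.0]
grip_width: 38.1
side ramekin_mid 0.66 [482.  18.  18.]
side ramekin_mid 0.2 [ 510. -328.   53.]
side board0_mid 0.75 [ 508. -327.   51.]
scene ramekin_mid 0.65 [512. 260.   2.]
scene ramekin_mid 0.62 [485.  19.  28.]
scene board0_mid 0.85 [ 514. -332.   56.]
scene board0_mid 0.65 [499. 328.  89.]
scene board0_mid 0.53 [513. 257.   3.]
```

View pics/z21.png

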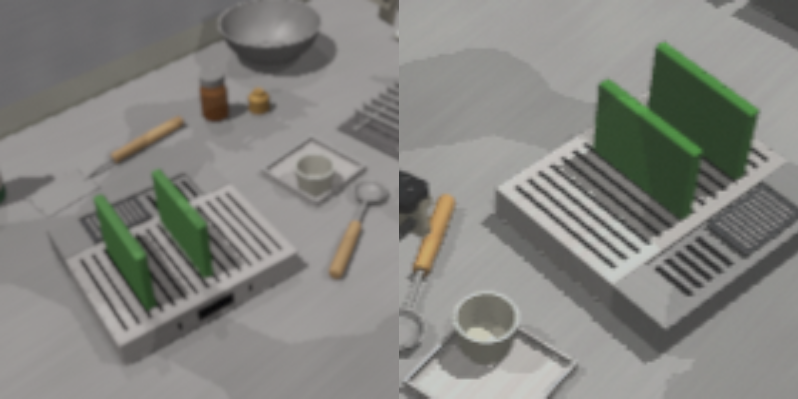

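Two boards are standing, well apart. Next is board C.

```bash
python3 -m handwheel '{"translation":[[0,-0.3,0],[0,-0.3,0],[0,-0.2,0],[0,-0.08,0],[0,0,0],[0,0,-0.15],[0,0,-0.15],[0,0,0]],"twist":[0,0,0,0,0,0,0,0]}' 186
python3 - <<'E'
from h import *
c=snap('wrist','w22');s=get_obs();print(s['tool_pos'],s['tcp_rot'],s['grip_width'])
m=mask(c['img']);print([ (r,np.round(np.nonzero(m[r])[0][[0,-1]])) for r in (150,170,200)])
E
```

```text
time: 64.15
tool_pos: [511.1, -295.6, 152.0]
tcp_rot: [-2.992, -0.0, -1.474]
contact_force: [-0.6, 0.2, -0.6]
grip_width: 24.9
[ 511.69839455 -296.10580645  153.2122834 ] [-2.99080151e+00 -2.05462476e-03 -1.47371328e+00] 24.737551986752486
[(150, array([283, 308])), (170, array([284, 308])), (200, array([283, 307]))]
```

View pics/w22.png

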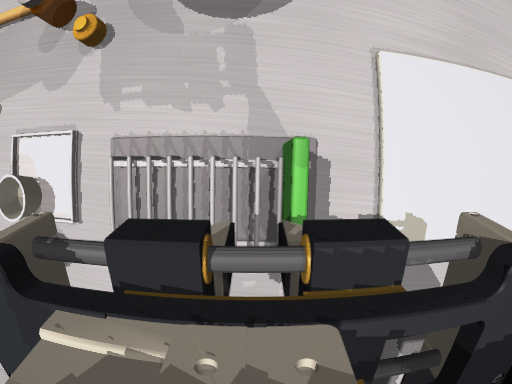

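```bash
python3 -m handwheel '{"translation":[[-0.01,-0.11,0],[0,-0.1,0],[0,0,0],[0,0,0],[0,0,0],[0,0,0],[0,0,0],[0,0,0]],"twist":[-0.015,0,0,0,0,0,0,0]}'
python3 - <<'E'
from h import *
c=snap('wrist','w23');s=get_obs();print(s['tool_pos'],s['tcp_rot'],s['grip_width'])
m=mask(c['img']);print([ (r,np.round(np.nonzero(m[r])[0][[0,-1]])) for r in (150,170,200)])
E
```

```text
time: 65.2
tool_pos: [511.3, -330.0, 156.4]
tcp_rot: [-2.987, -0.005, -1.498]
contact_force: [0.5, -0.4, -0.2]
grip_width: 24.8
[ 511.28875366 -329.95209916  156.46470716] [-2.98738001 -0.00536745 -1.4983455 ] 24.86202296242084
[(150, array([247, 263])), (170, array([247, 263])), (200, array([247, 263]))]
```

```bash
python3 -m handwheel '{"translation":[[-0.01,0,-0.15],[0,0,-0.15],[0,0,-0.12],[0,0,-0.1],[0,0,-0.06],[0,0,-0.03],[0,0,0],[0,0,0]],"twist":[0,0,0,0,0,0,0,0]}'
python3 -m handwheel '{"translation":[[0,0,0],[0,0,0],[0,0,0],[0,0,0],[0,0,0],[0,0,0],[0,0,0],[0,0,0]],"twist":[0,0,0,0,0,0,0,0]}' 255
```

```text
time: 66.25
tool_pos: [511.0, -330.7, 63.8]
tcp_rot: [-2.984, -0.009, -1.498]
contact_force: [0.4, 0.7, -0.4]
grip_width: 25.0
time: 67.25
tool_pos: [511.2, -330.7, 64.5]
tcp_rot: [-2.984, -0.009, -1.498]
contact_force: [0.2, 0.4, -0.9]
grip_width: 13.7
```

```bash
python3 -m handwheel '{"translation":[[0,0,0.1],[0,0,0.2],[0,0,0.3],[0,0,0.3],[0,0.2,0],[0,0.33,0],[0,0.33,0],[-0.03,0.33,0]],"twist":[0,0,0,0,-0.035,-0.035,-0.035,-0.03]}'
python3 -m handwheel '{"translation":[[-0.03,0.33,0],[-0.03,0.33,0],[-0.03,0.33,0],[-0.03,0.33,0],[-0.03,0.33,0],[-0.03,0.2,0],[-0.03,0.05,0],[0,0,0]],"twist":[0,0,0,0,0,0,0,0]}'
```

```text
time: 68.25
tool_pos: [505.7, -151.4, 211.0]
tcp_rot: [-2.978, -0.013, -1.724]
contact_force: [-0.1, 0.6, -1.8]
grip_width: 13.9
time: 69.25
tool_pos: [471.4, 145.0, 219.7]
tcp_rot: [-2.967, -0.012, -1.722]
contact_force: [0.2, -0.0, -2.2]
grip_width: 14.0
```

```bash
python3 -m handwheel '{"translation":[[0,0.13,0],[0,0.1,0],[0,0,0],[0,0,-0.2],[0,0,-0.2],[0,0,-0.2],[0,0,-0.1],[0,0,-0.04]],"twist":[0,0,0,0,0,0,0,0]}'
python3 -m handwheel '{"translation":[[0,0,-0.02],[0,0,-0.01],[0,0,0],[0,0,0],[0,0,0],[0,0,0],[0,0,0],[0,0,0]],"twist":[0,0,0,0,0,0,0,0]}'
```

```text
time: 70.25
tool_pos: [473.9, 173.3, 107.5]
tcp_rot: [-2.963, -0.013, -1.729]
contact_force: [0.4, 0.2, -1.7]
grip_width: 13.8
time: 71.25
tool_pos: [475.4, 173.0, 105.0]
tcp_rot: [-2.959, -0.012, -1.729]
contact_force: [0.4, -0.3, -1.4]
grip_width: 13.7
```

```bash
python3 -m handwheel '{"translation":[[0,0,-0.02],[0,0,-0.015],[0,0,-0.015],[0,0,0],[0,0,0],[0,0,0],[0,0,0],[0,0,0]],"twist":[0,0,0,0,0,0,0,0]}'
python3 -m handwheel '{"translation":[[0,0,-0.01],[0,0,-0.007],[0,0,0],[0,0,0],[0,0,0],[0,0,0],[0,0,0],[0,0,0]],"twist":[0,0,0,0,0,0,0,0]}'
```

```text
time: 72.25
tool_pos: [475.4, 172.9, 96.8]
tcp_rot: [-2.959, -0.012, -1.729]
contact_force: [0.1, 0.4, -2.3]
grip_width: 13.5
time: 73.25
tool_pos: [476.5, 173.1, 95.4]
tcp_rot: [-2.956, -0.011, -1.729]
contact_force: [0.5, 0.2, 1.8]
grip_width: 13.9
```

```bash
python3 -m handwheel '{"translation":[[0,0,0],[0,0,0],[0,0,0],[0,0,0.03],[0,0,0.1],[0,0,0.2],[0,0,0.3],[0,0,0.1]],"twist":[0,0,0,0,0,0,0,0]}' 150
python3 -m handwheel '{"translation":[[-0.1,-0.35,0],[-0.1,-0.35,0],[-0.1,-0.35,0],[-0.05,-0.2,0],[0,0,0],[0,0,0],[0,0,0],[0,0,0]],"twist":[0,0,0,0,0,0,0,0]}'
python3 - <<'E'
from h import *
for n in ('side','scene','wrist'):
  c=snap(n,n+'24')
  for l in('ramekin_mid','board0_mid','vent_top','tray'):
    for r in spot_point(n,l): print(n,l,round(r['score'],2),w(c,r['position']).round(0))
a=cv2.resize(cv2.imread('pics/side24.png')[130:330,110:310],(399,399));b=cv2.resize(cv2.imread('pics/scene24.png')[70:200,220:350],(399,399))
cv2.imwrite('pics/z24.png',np.hstack([a,b]))
E
```

```text
time: 74.25
tool_pos: [475.0, 172.9, 207.3]
tcp_rot: [-2.96, -0.012, -1.729]
contact_force: [0.9, 0.4, -0.7]
grip_width: 37.8
time: 75.25
tool_pos: [422.7, -16.7, 211.7]
tcp_rot: [-2.95, -0.011, -1.724]
contact_force: [-0.2, -0.8, -0.9]
grip_width: 37.5
side ramekin_mid 0.58 [484.  17.  22.]
side board0_mid 0.65 [472. 175.  83.]
side vent_top 0.81 [602. 286.  36.]
side tray 0.9 [517.  -8.   2.]
side tray 0.26 [599. 285.  35.]
side tray 0.2 [513. 256.   2.]
scene ramekin_mid 0.66 [488.  19.  26.]
scene board0_mid 0.69 [477. 169.  86.]
scene board0_mid 0.15 [517.  -9.   1.]
scene vent_top 0.89 [604. 286.  39.]
scene tray 0.91 [516.  -8.   1.]
wrist ramekin_mid 0.58 [485.  18.  24.]
wrist board0_mid 0.97 [475. 172.  86.]
wrist vent_top 0.65 [600. 285.  41.]
wrist vent_top 0.25 [377.  37.  -0.]
wrist tray 0.71 [514.  -9.  -1.]
```

View pics/z24.png

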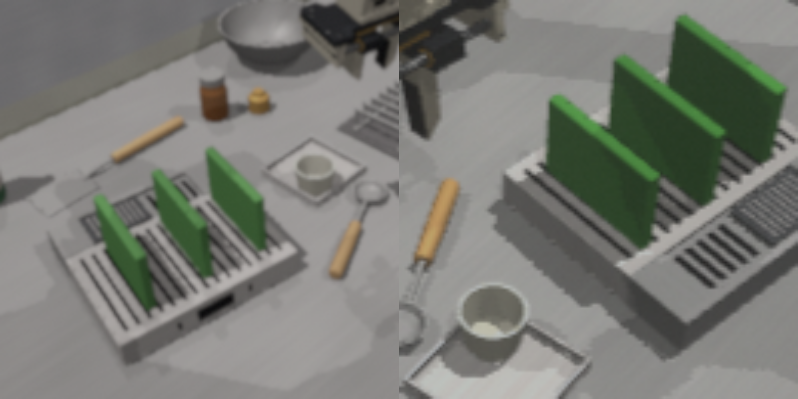

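View pics/wrist24.png

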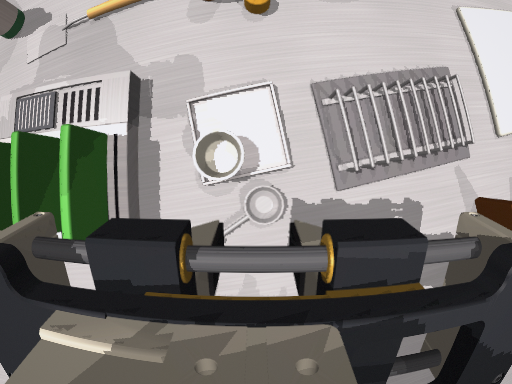

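View pics/scene24.png

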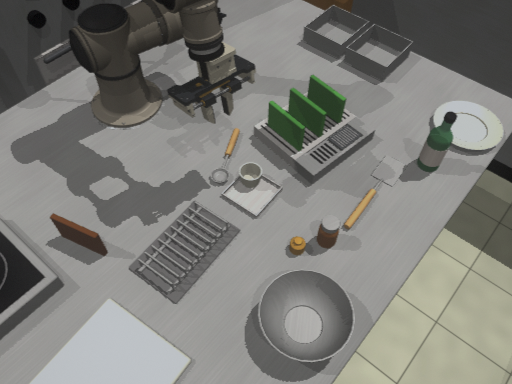

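All three boards stand apart, the rack is empty and the vent is open. The ramekin sits in the tray corner at about (-30,+27), so I'll check that it's level by overlaying a level rim and foot in three views.

Run:
```python
from h import *
o=[]
C=np.array([487.5,18.])
th=np.linspace(0,2*np.pi,60)
for n in('scene','side','wrist'):
    c=capture(n); i=c['img'][:,:,::-1].copy()
    u,v=px(c,[487,18,25],n); h=32 if n!='wrist' else 48; x,y=int(u)-h,int(v)-h; k=cv2.resize(i[y:y+2*h,x:x+2*h],(266,266),interpolation=cv2.INTER_CUBIC); f=266/(2*h)
    k2=k.copy()
    for r,z,col in((31,46,(0,0,255)),(28,4,(255,0,0))):
        P=np.array([px(c,[C[0]+r*np.cos(t),C[1]+r*np.sin(t),z],n) for t in th]); P=((P+.5-[x,y])*f).astype(int)
        cv2.polylines(k2,[P],True,col,1)
    o.append(np.vstack([k,k2]))
cv2.imwrite('pics/z25.png',np.hstack(o))
```

```text
(no output)
```

View pics/z25.png

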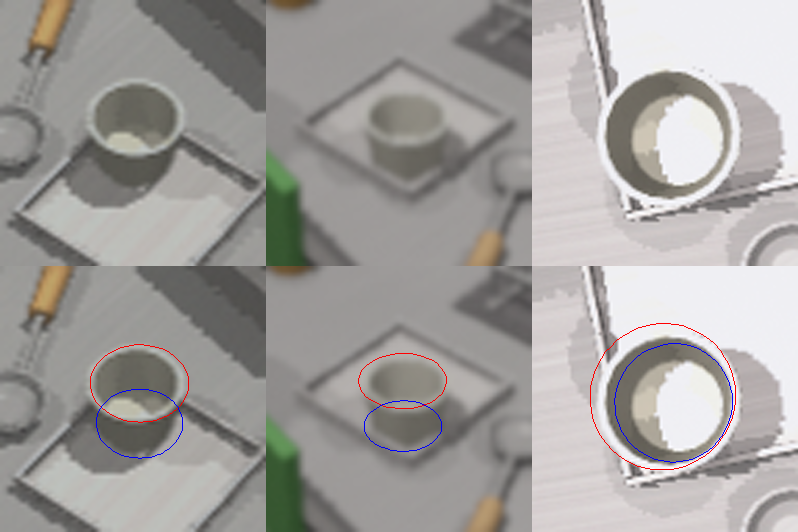

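```bash
python3 -c "
from plant import *
print(get_obs()['time']); print(close_job())"
```

```text
76.15
the job is handed in; nothing more can be done
None
```

The job is handed in at 76 s of the 210 s allowed. The vent was opened and the ramekin stood in the tray before any board moved. Then all three green boards were moved from the rack to the grille. I left the brown look-alike board and the other kitchen things alone.

**Last checks**
- **Boards:** all three stand upright on their long edges, about 75–80 mm apart and well inside the grille. The rack is empty.
- **Vent:** by the pictures the plate is at the end of its recess. I estimate 77–80 mm open, but I have no direct reading of the slide.
- **Ramekin:** after I released it, it was knocked into a corner of the tray, about (-30, +27) mm from the tray centre. That is inside the ±40 mm limit and it looks level on the tray floor, so I left it there.

**What disagreed or went wrong**
- **Fingertip height:** the real fingertips were about 11 mm above the reported tool point, not the stated 22 mm ahead of it. Because of this my first grasp closed in the air above the ramekin without moving it. I corrected the height from the contact with the vent plate.
- **Tool tilt:** the tool slowly tilted during the run, to about 0.19 rad by the end. Each board still came down cleanly.

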